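# Fit fresh batteries in a prised-open charging case

## Task

Stand the charger's lever upright to switch it off, and only then prise the green case's cover up with the flat blade, using the notch in its front wall, and swing the cover fully open. Lay every grey battery block on the bench inside the case, swing the cover fully shut again, and only once it is shut set the lever to charge, 40 degrees past upright, leaning away from the robot. Finish with the blade lying on its rubber mat, the robot clear, and everything else on the bench left where it is.

Things in the scene. Friction and masses are not known exactly. Their poses are not given: they have to be found in the camera images.
- case: the green battery case, fixed to the bench, 136 mm (its x) by 152 mm (its y), 60 mm high to the rim, walls and floor 6 mm thick; origin at the centre of its underside. Its front wall is the one towards its -y; there a notch 34 mm wide and 10 mm deep (heights 50 to 60 mm) is cut in the rim, under the cover's free edge
- case_in (a point): centre of the case's inner floor, 6 mm above the bench; the inside is 124 mm (x) by 140 mm (y), 54 mm deep
- case_notch (a point): centre of the notch's opening on the outer front face of the case, 55 mm above the bench; a blade goes in along the case's +y
- case_hinge (a point): middle of the cover's hinge line, which runs along the case's x at its back (+y) rim, 60 mm above the bench
- cover (a joint): angle of the cover: 0 shut, 1.7 rad fully open (standing up, leaning a little back beyond the hinge). The hinge is stiff, so the cover stays where it is left
- cover_edge (a point): middle of the cover's free edge, at half its thickness, 152 mm from the hinge line. The cover is a flat green panel 136 mm by 152 mm, 8 mm thick, lying flush on the rim when shut (underside at 60 mm above the bench)
- charger: the grey charger, fixed, 150 mm (its x) by 85 mm by 60 mm high; origin at the centre of its underside. Two steel quadrant plates (42 mm radius, 32 mm apart) with white marks at upright and at 40 degrees either way flank the lever
- lever (a joint): angle of the charger's lever: 0 upright, positive leaning away from the robot (charger's +x), negative towards it; range -0.95 to 0.95 rad; it stays where it is left. 40 degrees is 0.70 rad
- lever_knob (a point): centre of the black ball knob (22 mm across) on the end of the lever, 75 mm from the pivot; the lever's rod is 10 mm across
- lever_pivot (a point): the lever's pivot, 60 mm above the bench; the lever turns about the charger's y axis
- mat: a black rubber mat on which the blade lies, fixed, 100 mm (its x) by 220 mm (its y), 3 mm thick; origin at the centre of its underside
- pry: the flat pry blade with a wooden handle, 190 mm long; x points along the blade to its tip. The handle is 20 mm wide and 22 mm high, from x = -70 to +25 mm; the steel blade is 18 mm wide and 3 mm thick, from x = 20 to 120 mm, flush with the underside. Origin on the underside, close to the centre of mass, a good place to grip
- pry_tip (a point): the end of the blade, at mid thickness (1.5 mm above its underside)
- battery0: a loose rectangular battery block, 48 mm long (its x) by 26 mm (its y) by 17 mm high, grey with a steel band and two round terminals on one end, lying flat on the bench; origin at the centre of its underside. Two to four of them are present; absent ones read None
- battery1: a loose rectangular battery block, 48 mm long (its x) by 26 mm (its y) by 17 mm high, grey with a steel band and two round terminals on one end, lying flat on the bench; origin at the centre of its underside. Two to four of them are present; absent ones read None
- battery2: a loose rectangular battery block, 48 mm long (its x) by 26 mm (its y) by 17 mm high, grey with a steel band and two round terminals on one end, lying flat on the bench; origin at the centre of its underside. Two to four of them are present; absent ones read None
- battery3: a loose rectangular battery block, 48 mm long (its x) by 26 mm (its y) by 17 mm high, grey with a steel band and two round terminals on one end, lying flat on the bench; origin at the centre of its underside. Two to four of them are present; absent ones read None
- tape: a roll of black tape lying flat, 60 mm across, 18 mm high; a bystander; origin at its underside
- flux: a small amber glass jar, 44 mm across, 50 mm high; a bystander; origin at its underside
- screwdriver: a red-handled screwdriver lying down; a bystander; origin at its underside
- meter: a red hand multimeter lying down, 70 x 140 x 34 mm; a bystander; origin at its underside
- spool: a bare metal spool, 50 mm across, 40 mm high; a bystander; origin at its underside
- parts_box: a clear plastic parts box, 50 x 70 x 30 mm; a bystander; origin at its underside
- capacitor: a short blue can capacitor standing up, 32 mm across, 35 mm high; a bystander; origin at its underside
Things that resemble listed ones, but are neither listed nor needed, are in the scene too. Leave any brown or purple look-alike of the battery3 alone.

How it is judged (in metres and radians):
On the way, in this order (a step that is already met when the one before it is completed fails the run):
1. the lever stands upright (within 8 degrees) with the cover still shut (value of joint lever between -0.14 and 0.14 rad and value of joint cover below 0.05 rad), for 0.2 s.
2. the blade holds the cover up by 7 to 52 degrees, no finger on the cover (value of joint cover between 0.12 and 0.9 rad and contact force between pry and cover above 0.2 N and contact force between the fingers and cover below 0.1 N), for 0.2 s.
3. the cover is swung open (beyond 80 degrees) (value of joint cover above 1.4 rad), for 0.2 s.
4. every battery is in the open case (x of battery0 in the frame of case between -0.064 and 0.064 m and y of battery0 in the frame of case between -0.072 and 0.072 m and z of battery0 in the frame of case between 0 and 0.055 m and x of battery1 in the frame of case between -0.064 and 0.064 m and y of battery1 in the frame of case between -0.072 and 0.072 m and z of battery1 in the frame of case between 0 and 0.055 m and x of battery2 in the frame of case between -0.064 and 0.064 m and y of battery2 in the frame of case between -0.072 and 0.072 m and z of battery2 in the frame of case between 0 and 0.055 m and x of battery3 in the frame of case between -0.064 and 0.064 m and y of battery3 in the frame of case between -0.072 and 0.072 m and z of battery3 in the frame of case between 0 and 0.055 m and value of joint cover above 0.5 rad), for 0.2 s.
5. the cover is shut over the batteries (x of battery0 in the frame of case between -0.064 and 0.064 m and y of battery0 in the frame of case between -0.072 and 0.072 m and z of battery0 in the frame of case between 0 and 0.055 m and x of battery1 in the frame of case between -0.064 and 0.064 m and y of battery1 in the frame of case between -0.072 and 0.072 m and z of battery1 in the frame of case between 0 and 0.055 m and x of battery2 in the frame of case between -0.064 and 0.064 m and y of battery2 in the frame of case between -0.072 and 0.072 m and z of battery2 in the frame of case between 0 and 0.055 m and x of battery3 in the frame of case between -0.064 and 0.064 m and y of battery3 in the frame of case between -0.072 and 0.072 m and z of battery3 in the frame of case between 0 and 0.055 m and value of joint cover below 0.05 rad), for 0.2 s.
6. the lever is at 40 degrees (within 6), leaning away from the robot (value of joint lever between 0.595 and 0.8 rad and value of joint cover below 0.05 rad), for 0.2 s.
At the end, for the whole second after the job is handed in: Every battery present lies inside the case, the cover is shut (within 3 degrees), the lever leans 40 degrees (within 6) away from the robot, and the blade lies flat and at rest with its handle on the rubber mat (all of step 6 and x of battery0 in the frame of case between -0.064 and 0.064 m and y of battery0 in the frame of case between -0.072 and 0.072 m and z of battery0 in the frame of case between 0 and 0.055 m and x of battery1 in the frame of case between -0.064 and 0.064 m and y of battery1 in the frame of case between -0.072 and 0.072 m and z of battery1 in the frame of case between 0 and 0.055 m and x of battery2 in the frame of case between -0.064 and 0.064 m and y of battery2 in the frame of case between -0.072 and 0.072 m and z of battery2 in the frame of case between 0 and 0.055 m and x of battery3 in the frame of case between -0.064 and 0.064 m and y of battery3 in the frame of case between -0.072 and 0.072 m and z of battery3 in the frame of case between 0 and 0.055 m and x of pry in the frame of mat between -0.05 and 0.05 m and y of pry in the frame of mat between -0.11 and 0.11 m and z of pry in the frame of mat below 0.012 m and angle between pry's own z axis and vertical below 0.15 rad and linear speed of each of pry, battery0, battery1, battery2, battery3 below 0.02 m/s); the robot touches nothing.
It fails at once if the cover is ajar (over 6 degrees) while the lever is more than 14 degrees off upright (value of joint cover above 0.1 rad and (value of joint lever above 0.25 rad or value of joint lever below -0.25 rad)).
It fails at once if a bystander is pushed more than 4 cm away (distance of any of tape, flux, screwdriver, meter, spool, parts_box, capacitor from where it was at the start of the episode above 0.04 m).
Of battery0, battery1, battery2, battery3 only 2 to 4 are there at a start; the rules pass over those that are not, and their reading is None.
At some moment in a run one of pry, battery0, battery1, battery2, battery3 may be knocked a few centimetres aside while the robot is not near it.
It also fails if it takes over 210 s, if anything falls off the work surface, if the arm or the gripper's body presses on something with over 40 N, if the wrist force passes 120 N, or if a joint passes its speed limit or range.

## Robot

A 6-joint arm with a two-finger parallel gripper is mounted at the origin on the work surface. World frame = base frame: x ahead of the robot, y to its left, z up, the work surface at z = 0. Lengths are in mm, angles in rad, forces in N, time in s.
With the tool pointing down it reaches from about 225 to 725 mm from the base axis. Payload 3.1 kg.
Tool frame: the origin (TCP) lies at the very end of the fingers, on their centre line; the grasp point (between the pads) lies env.grip_depth behind it (env.grip_depth is the distance from the TCP to the grasp point, in mm); z points along the fingers, y is the line along which they close (so a half turn about z gives the same grasp; the last joint's range is limited). The gripper opens to 85 mm and grips with 20 to 120 N. Pads are 22 mm wide; open, the fingers measure 114 mm over their backs; the gripper's body (76 mm by 85 mm) begins 54 mm behind the grasp point. The pads swing forward as they close: fully open they stand 13 mm farther back than shut.
Start: joints at [-1.358, 0.048, 0.099, 1.622, 0, 1.443], TCP at [175.461, -494.804, 210.912] pointing down, gripper open.
Joint ranges: [-2.91, 2.91], [-0.99, 1.94], [-1.21, 1.42], [-2.12, 2.29], [-1.49, 1.47], [-3.14, 3.14]. Speed limits (rad/s): [2.79, 2.79, 3.14, 3.14, 3.14, 3.14].

## Interface

Orientations are given as a unit quaternion [x, y, z, w].
In Python, from station import env gives the robot as it stands. The module is installed in compiled form; this text tells all that it offers.
- The arm moves only by the tool jog_arm, never from a script. Its argument "rows" is text: rows parted by semicolons, each of 7 numbers parted by spaces: the opening, from 0 (shut) to 1 (fully open), then the shift along the tool's x, y, z each as a share of 0.3 m, from -1 to 1, then the turn, a rotation vector about the tool's x, y, z each as a share of 360 degrees, from -1 to 1. A call has 1 to 20 rows; each row is the pose to reach, as a shift and turn from the pose commanded when the call began, along the tool's axes at that moment, turning the shorter way round; what a row does not reach only later rows make up. A row lasts 1/10 s, in which the tool goes at most 50 mm and 8.59 degrees, less where a joint would pass 70% of its speed; a pose out of reach is approached as far as the arm can. A call with a number of a shift or a turn outside -1 to 1 is refused whole. A call with a gripper value outside its range is refused whole. The fingers move at their own pace and stop on an object; "newtons" is the grip in N (left out, the last holds). Time passes only in rows, so rows that repeat a pose let the fingers close. It gives the time, the measured TCP pose, the force, the opening and the grip force at its end, in the units of the state.
- env.read_state(): the state, without advancing time (a new reading comes with each control period).
- env.capture(name): name is "scene" or "top" or "wrist"; returns a dict with "frame" (400x640x3 uint8, red, green, blue), "fx", "fy", "cx", "cy" (pixels), "pose" (4x4, takes a point from camera to world coordinates). Camera axes: x right, y down, z forward; pixel columns grow to the right and rows downward; lengths in mm; the calibration is good to about 2 mm. A picture is of the moment at which its call begins. There is no depth.
- env.job_done(): hands the job in; it is judged then, once.
The state is a dict: "time": time; "qpos": joint angles; "joint_velocities": joint speeds; "tau": joint torques, N m; "ee_pos": TCP position; "orientation": TCP orientation; "force": force on the tool from outside, world axes, zero at the start; "torque": the same for the moment, N m; "grip_width": opening from 0.0 (shut) to 1.0 (fully open); "finger_force": force on a finger pad.
Only numpy, scipy, OpenCV 4.12 (cv2) and the standard library are available. Lean on these libraries where they do the work, as an engineer would, in place of code of your own. Each camera call takes 0.05 s, during which the arm holds its last target. There are 200 camera calls.

## Working session

There is one attempt and no reset: what is moved stays moved. The work goes in short steps, Python scripts to look and compute and a tool call to move; the robot and the scene stay as the last step left them, time stands still between calls to the robot, and variables do not carry over. Pictures are saved under pics/ and viewed, at most 14 in all, crops included, and the job is handed in when it is done.

Besides the shell and the picture viewer there is one more tool, called as name(argument=value, ...) on one line, values as JSON. jog_arm: Moves the arm, as the interface text tells. Shift numbers are shares of 0.3 m and turn numbers shares of 360 degrees, none past 1 either way. Its arguments: {"type":"object","properties":{"rows":{"type":"string"},"newtons":{"type":"number"}},"required":["rows"]}

```bash
mkdir -p pics; cat > h.py <<'E'
import numpy as np, cv2
from station import env
from scipy.spatial.transform import Rotation as R
def cap(n,save=None):
    c=env.capture(n); c['bgr']=cv2.cvtColor(c['frame'],cv2.COLOR_RGB2BGR)
    if save: cv2.imwrite('pics/'+save,c['bgr'])
    return c
def ray(c,u,v):
    P=np.array(c['pose']); d=P[:3,:3]@np.array([(u-c['cx'])/c['fx'],(v-c['cy'])/c['fy'],1]); return P[:3,3],d
def onz(c,u,v,z):
    o,d=ray(c,u,v); return o+d*(z-o[2])/d[2]
def proj(c,p):
    P=np.array(c['pose']); q=P[:3,:3].T@(np.array(p,float)-P[:3,3]); return np.array([c['fx']*q[0]/q[2]+c['cx'],c['fy']*q[1]/q[2]+c['cy']])
def tri(c1,p1,c2,p2):
    o1,d1=ray(c1,*p1); o2,d2=ray(c2,*p2)
    A=np.stack([d1,-d2],1); t=np.linalg.lstsq(A,o2-o1,rcond=None)[0]
    a=o1+d1*t[0]; b=o2+d2*t[1]; return (a+b)/2,np.linalg.norm(a-b)
def st(): 
    s=env.read_state(); return s
E
python3 - <<'E'
from h import *
for n in ['top','scene']:
    c=cap(n,n+'0.png'); print(n,c['fx'],c['cx'],c['cy'],np.round(c['pose'],3).tolist())
s=st(); print(s, env.grip_depth)
a=cv2.imread('pics/top0.png')
cv2.imwrite('pics/top0b.png',cv2.resize(a,(800,500),interpolation=cv2.INTER_CUBIC))
E
```

```text
top 433.95987078918284 326.0858548282519 206.20216897136 [[0.017, -0.996, 0.088, 459.371], [-1.0, -0.017, 0.002, -16.811], [-0.0, -0.088, -0.996, 1233.47], [0.0, 0.0, 0.0, 1.0]]
scene 436.8492716090168 320.64099966333697 200.25305857219263 [[0.335, 0.794, -0.508, 1110.892], [0.942, -0.284, 0.177, -219.542], [-0.004, -0.538, -0.843, 1035.299], [0.0, 0.0, 0.0, 1.0]]
{'time': 0.1, 'qpos': array([-1.35780434e+00,  4.87032854e-02,  9.77261213e-02,  1.62194788e+00,
        8.10059176e-07,  1.44299952e+00]), 'joint_velocities': array([ 0.00095628, -0.00110798,  0.0025514 , -0.00077017,  0.000622  ,
        0.00132412]), 'tau': array([ 3.39233389e-03, -3.39850974e+01,  3.20935714e+01,  1.58566557e-02,
       -1.10094286e-04, -1.24497681e-06]), 'ee_pos': array([ 175.33699277, -494.23797269,  209.80614751]), 'orientation': array([ 9.85517408e-01,  1.69570949e-01, -4.49207437e-05, -1.06341042e-03]), 'force': array([-0.20662389, -0.76264895, -0.56883065]), 'torque': array([-0.00561567, -0.01871704,  0.0356544 ]), 'finger_force': 0.0, 'grip_width': 1.00035515084554} 18.700000000000003
```

View pics/top0b.png

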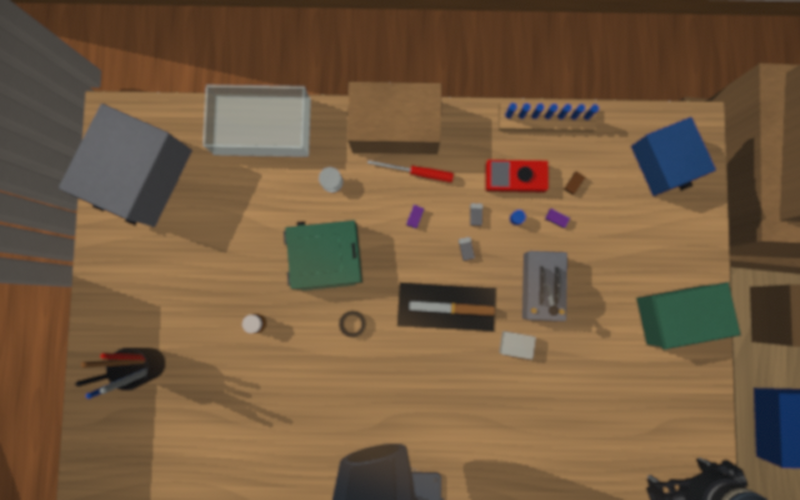

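View pics/scene0.png

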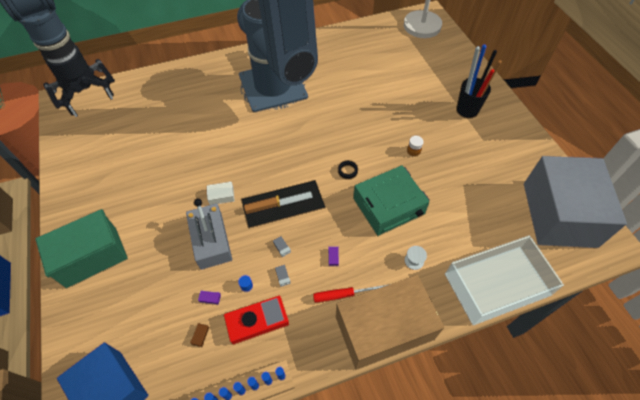

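Top view (800 px scale) shows the green case at (323,255), the mat and blade at (447,307), the charger at (545,285) with its lever towards the robot, and two grey batteries at (477,214) and (467,249). I'll zoom in for details.

```bash
python3 - <<'E'
import cv2
a=cv2.imread('pics/top0.png')[150:280,215:475]
cv2.imwrite('pics/t1.png',cv2.resize(a,None,fx=3,fy=3,interpolation=cv2.INTER_CUBIC))
a=cv2.imread('pics/scene0.png')[150:300,180:440]
cv2.imwrite('pics/s1.png',cv2.resize(a,None,fx=3,fy=3,interpolation=cv2.INTER_CUBIC))
E
```

```text
(no output)
```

View pics/t1.png

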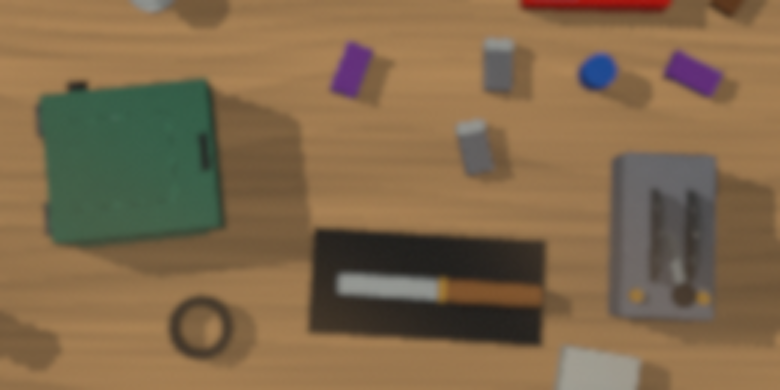

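View pics/s1.png

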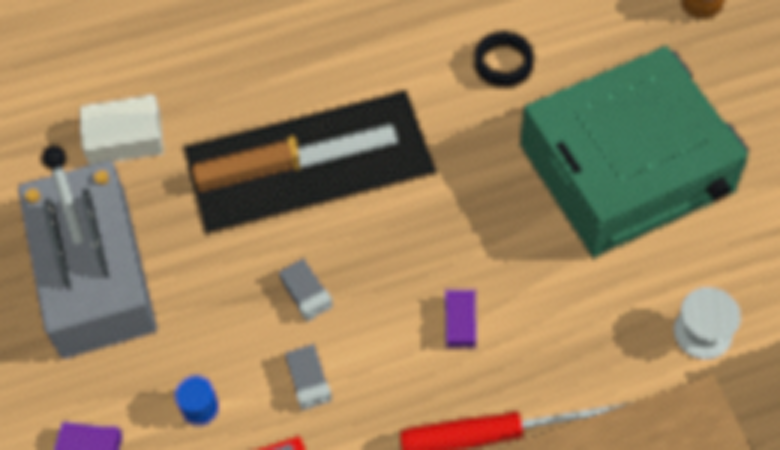

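The crops show the case's hinges at its left (+y) edge, so the notch faces −y (towards the mat), and the blade tip points to +y at about (340,285). The lever knob is at (683,295) in the top crop, leaning towards the robot. There are two grey batteries, at (498,65) and (475,147). Next I'll measure these positions.

```bash
cat > m.py <<'E'
from h import *
def rect(c,mask,z,box=None,show=''):
    m=mask.astype(np.uint8)
    if box: 
        mm=np.zeros_like(m); x0,y0,x1,y1=box; mm[y0:y1,x0:x1]=m[y0:y1,x0:x1]; m=mm
    cs=cv2.findContours(m,cv2.RETR_EXTERNAL,cv2.CHAIN_APPROX_NONE)[0]
    k=max(cs,key=cv2.contourArea)[:,0,:]
    w=np.array([onz(c,u,v,z)[:2] for u,v in k],np.float32)
    r=cv2.minAreaRect(w); print(show,'ctr',np.round(r[0],1),'size',np.round(r[1],1),'ang',round(r[2],1)); return r,w,k
E
python3 - <<'E'
from m import *
t=cap('top'); s=cap('scene')
for n,c,bs in (('top',t,dict(case=(215,160,300,240),mat=(310,220,405,270),ch=(410,195,460,262),b0=(372,158,392,184),b1=(362,186,384,212))),
             ('scene',s,dict(case=(345,155,440,240),mat=(235,175,330,232),b1=(268,233,295,260),b0=(270,262,295,290)))):
    hsv=cv2.cvtColor(c['bgr'],cv2.COLOR_BGR2HSV); H,S,V=[hsv[...,i].astype(int) for i in range(3)]
    green=(H>65)&(H<95)&(S>80)
    grey=(S<70)&(V>60)
    blk=(V<60)
    rect(c,green,68,bs['case'],n+' case z68')
    r,w,k=rect(c,green,68,bs['case'],''); print(cv2.approxPolyDP(cv2.convexHull(k.astype(np.int32)),3,True)[:,0].tolist())
    mm=np.zeros_like(blk); x0,y0,x1,y1=bs['mat']; 
    rect(c,(blk|((H<22)&(S>165))|((S<60)&(V>120))),3,bs['mat'],n+' mat')
    for b in ('b0','b1'): 
        rect(c,grey,17,bs[b],n+b+' z17'); rect(c,grey,8,bs[b],n+b+' z8')
    if n=='top': rect(c,grey,60,bs['ch'],'charger')
    x0,y0,x1,y1=bs['mat']
    print('meanhsv battery',hsv[171,381] if n=='top' else 0)
E
```

```text
top case z68 ctr [569.7 169.5] size [126.8 152.4] ang 4.6
 ctr [569.7 169.5] size [126.8 152.4] ang 4.6
[[283, 179], [285, 224], [266, 223], [233, 208], [230, 183]]
top mat ctr [ 459.4 -103.1] size [213.6  91.9] ang 87.2
topb0 z17 ctr [ 669.2 -166.9] size [46.1 25.5] ang 0.4
topb0 z8 ctr [ 670.8 -168. ] size [46.4 25.7] ang 0.4
topb1 z17 ctr [ 590.4 -145.8] size [49.4 26.9] ang 13.3
topb1 z8 ctr [ 591.4 -146.8] size [49.7 27.1] ang 13.3
charger ctr [ 508.1 -311.6] size [ 93.8 149.2] ang 88.2
meanhsv battery [135   5  95]
scene case z68 ctr [583.3 158.6] size [156.2 171.6] ang 7.1
 ctr [583.3 158.6] size [156.2 171.6] ang 7.1
[[401, 166], [426, 197], [424, 212], [378, 234], [354, 197], [355, 186]]
scene mat ctr [ 460.6 -105.7] size [214.8  93.4] ang 87.7
sceneb0 z17 ctr [ 673.7 -170.1] size [52.8 27.2] ang 0.0
sceneb0 z8 ctr [ 669.9 -169.6] size [53.2 27.4] ang 0.0
sceneb1 z17 ctr [ 595.8 -147.8] size [53.9 29.3] ang 11.2
sceneb1 z8 ctr [ 591.2 -147.2] size [54.4 29.6] ang 11.2
meanhsv battery 0
```

```bash
cat > plan.py <<'E'
from h import *
def plan(*wps):
    """wps: (x,y,z,yaw_deg,pitch?) targets -> shares from measured pose"""
    s=st(); p=np.array(s['ee_pos']); Rm=R.from_quat(s['orientation'])
    print('t',round(s['time'],1),'now',np.round(p,1),'yaw',round(np.degrees(np.arctan2(*Rm.as_matrix()[[1,0],0])),2),'g',round(s['grip_width'],3))
    for w in wps:
        x,y,z,yaw=w[:4]; Rt=R.from_euler('z',yaw,degrees=True)*R.from_euler('x',180,degrees=True)
        if len(w)>4: Rt=w[4]*Rt
        sh=Rm.inv().apply(np.array([x,y,z])-p)/300; rv=(Rm.inv()*Rt).as_rotvec()/(2*np.pi)
        print(w[:4],'|',*np.round(sh,4),*np.round(rv,4))
E
python3 - <<'E'
from h import *; from plan import plan
t=cap('top'); s=cap('scene')
def blob(c,box):
    x0,y0,x1,y1=box; g=c['bgr'][y0:y1,x0:x1].max(2); 
    m=(g<60).astype(np.uint8); n,l,stt,cen=cv2.connectedComponentsWithStats(m); i=1+np.argmax(stt[1:,4]); print(stt[i]); return cen[i]+[x0,y0]
a=blob(t,(436,242,450,255)); b=blob(s,(190,196,206,208)); print(a,b,tri(t,a,s,b))
# charger top corners guesses
for p in [(613,155),(716,155),(714,320),(610,315)]: print(np.round(onz(t,215+p[0]/3,150+p[1]/3,60),1))
for p in [(656,187),(656,283),(692,187),(692,283)]: print('plate',np.round(onz(t,215+p[0]/3,150+p[1]/3,60),1))
# case corners
T=[(227.7,182),(284.3,176.7),(289.3,226),(233.3,231)]; print([np.round(onz(t,u,v,68)[:2],1).tolist() for u,v in T])
S=[(402.7,165.7),(428,200),(377,222),(354,185.7)]
print([np.round(onz(s,u,v,68)[:2],1).tolist() for u,v in S])
plan((455,-318,200,0))
E
```

```text
Traceback (most recent call last):
ValueError: attempt to get argmax of an empty sequence
```

```bash
python3 - <<'E'
from h import *; from plan import plan
t=cap('top'); s=cap('scene')
def blob(c,box):
    x0,y0,x1,y1=box; g=c['bgr'][y0:y1,x0:x1].max(2).astype(int); w=np.clip(g.min()+35-g,0,None)
    yy,xx=np.mgrid[y0:y1,x0:x1]; print(g.min()); return np.array([(w*xx).sum(),(w*yy).sum()])/w.sum()
a=blob(t,(437,243,449,254)); b=blob(s,(191,196,205,208)); print(a,b,tri(t,a,s,b))
for p in [(613,155),(716,155),(714,320),(610,315)]: print(np.round(onz(t,215+p[0]/3,150+p[1]/3,60),1))
for p in [(656,187),(656,283),(692,187),(692,283)]: print('plate',np.round(onz(t,215+p[0]/3,150+p[1]/3,60),1))
T=[(227.7,182),(284.3,176.7),(289.3,226),(233.3,231)]; print([np.round(onz(t,u,v,68)[:2],1).tolist() for u,v in T])
S=[(402.7,165.7),(428,200),(377,222),(354,185.7)]
print([np.round(onz(s,u,v,68)[:2],1).tolist() for u,v in S])
plan((455,-318,230,0))
E
```

```text
69
26
[442.7635172  247.19060623] [197.46888889 202.00555556] (array([ 457.12730282, -316.91248192,  113.69254794]), np.float64(1.6897996717260066))
[ 579.3 -267.6   60. ]
[ 580.9 -360.8   60. ]
[ 432.3 -357.7   60. ]
[ 435.2 -264.6   60. ]
plate [ 550.9 -306.4   60. ]
plate [ 464.5 -306.    60. ]
plate [ 551.4 -338.9   60. ]
plate [ 465.  -338.3   60. ]
[[623.2, 253.2], [640.3, 100.2], [506.9, 83.4], [490.9, 233.2]]
[[497.7, 234.9], [622.2, 249.0], [638.2, 96.5], [514.6, 83.2]]
t 0.4 now [ 175.4 -494.7  210.7] yaw 19.53 g 1.001
(455, -318, 230, 0) | 1.0752 -0.2436 -0.0641 -0.0001 0.0 0.0542
```

jog_arm(rows="1 0.98 -0.244 -0.15 0 0 0.0542;1 0.98 -0.244 -0.15 0 0 0.0542;1 0.98 -0.244 -0.15 0 0 0.0542;1 0.98 -0.244 -0.15 0 0 0.0542;1 0.98 -0.244 -0.15 0 0 0.0542;1 0.98 -0.244 -0.15 0 0 0.0542;1 0.98 -0.244 -0.15 0 0 0.0542;1 0.98 -0.244 -0.15 0 0 0.0542;1 0.98 -0.244 -0.15 0 0 0.0542;1 0.98 -0.244 -0.15 0 0 0.0542")

```text
time: 1.4
ee_pos: [426.9, -328.4, 255.6]
orientation: [1.0, -0.001, -0.001, -0.0]
force: [-0.0, 1.0, -0.3]
grip_width: 1.0
finger_force: 0.0
```

```bash
python3 - <<'E'
from h import *; from plan import plan
c=cap('wrist','w1.png'); print(c['fx'],c['cx'],c['cy'],np.round(c['pose'],3).tolist())
plan((457,-317,95,0))
E
```

```text
354.63399918109013 313.6276982944985 201.82303300548202 [[-0.003, -0.958, -0.286, 499.097], [-1.0, 0.003, 0.0, -328.457], [0.001, 0.286, -0.958, 417.969], [0.0, 0.0, 0.0, 1.0]]
t 1.4 now [ 426.8 -328.5  255.5] yaw -0.12 g 1.003
(457, -317, 95, 0) | 0.101 -0.0384 0.5351 -0.0 0.0001 -0.0003
```

View pics/w1.png

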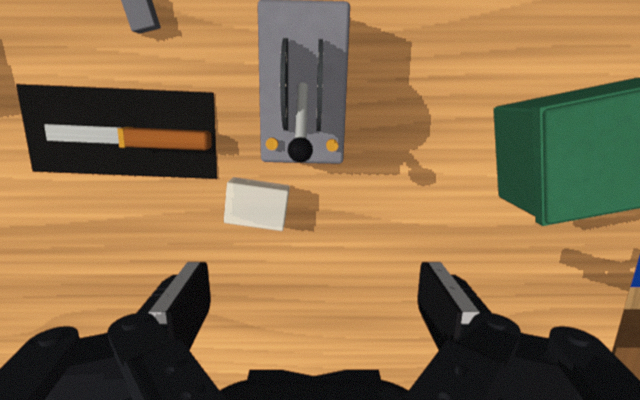

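Wrist view is clear: knob at (300,150), blade tip at (45,132), handle end at (210,139), and mat corners at (18,85), (215,95), (217,178) and (33,171).

```bash
python3 - <<'E'
from h import *
import pickle
c=cap('wrist')
print('knob',onz(c,300,150,113.7))
for p in [(258,3),(349,3),(345,162),(261,162)]: print('ch',np.round(onz(c,*p,60),1))
for p in [(18,85),(215,95),(217,178),(33,171)]: print('mat',np.round(onz(c,*p,3),1))
b=c['bgr'].astype(int)
m=np.zeros(b.shape[:2],np.uint8); m[110:165,36:215]=(b.max(2)>75)[110:165,36:215]
n,l,stt,cen=cv2.connectedComponentsWithStats(m); i=1+np.argmax(stt[1:,4]); k=np.argwhere(l==i)[:,::-1]
for name,sel,z in (('blade',k[:,0]<116,6),('handle',k[:,0]>126,25)):
    q=np.array([onz(c,u,v,z)[:2] for u,v in k[sel]],np.float32); r=cv2.minAreaRect(q); print(name,np.round(r[0],1),np.round(r[1],1),round(r[2],1),q[:,1].min(),q[:,1].max())
E
```

```text
knob [ 454.81502142 -316.89857323  113.7       ]
ch [ 579.8 -278.8   60. ]
ch [ 579.5 -361.    60. ]
ch [ 434.6 -360.5   60. ]
ch [ 434.9 -274.9   60. ]
mat [ 5.121e+02 -2.000e-01  3.000e+00]
mat [ 500.7 -218.3    3. ]
mat [ 405.6 -212.8    3. ]
mat [414.9   5.4   3. ]
blade [458.8 -61.2] [81.2 19.5] 87.3 -102.201195 -20.590622
handle [ 454.6 -168.3] [90.6 21.4] 86.8 -213.63622 -122.52778
```

jog_arm(rows="1 0.1 -0.038 0.3 0 0 0;1 0.1 -0.038 0.3 0 0 0;1 0.1 -0.038 0.535 0 0 0;1 0.1 -0.038 0.535 0 0 0;1 0.1 -0.038 0.535 0 0 0;0 0.1 -0.038 0.535 0 0 0;0 0.1 -0.038 0.535 0 0 0;0 0.1 -0.038 0.535 0 0 0;0 0.1 -0.038 0.535 0 0 0;0 0.1 -0.038 0.535 0 0 0;0 0.1 -0.038 0.535 0 0 0;0 0.1 -0.038 0.535 0 0 0;0 0.1 -0.038 0.535 0 0 0;0 0.1 -0.038 0.535 0 0 0", newtons=30)

```text
time: 2.9
ee_pos: [457.7, -316.5, 95.9]
orientation: [1.0, -0.0, -0.0, 0.0]
force: [-2.9, -0.1, 4.8]
grip_width: 0.181
finger_force: 27.3
```

jog_arm(rows="0 0.02 0 -0.016 0 0 0;0 0.0387 0 -0.0307 0 0 0;0 0.06 0 -0.043 0 0 0;0 0.081 0 -0.0527 0 0 0;0 0.104 0 -0.06 0 0 0;0 0.127 0 -0.0663 0 0 0;0 0.15 0 -0.0695 0 0 0;0 0.1747 0 -0.071 0 0 0;0 0.1747 0 -0.071 0 0 0;0 0.1747 0 -0.071 0 0 0;0 0.1747 0 -0.071 0 0 0")

```text
time: 4.0
ee_pos: [510.3, -316.0, 116.5]
orientation: [1.0, 0.0, -0.0, -0.0]
force: [0.8, -0.2, -0.1]
grip_width: -0.0
finger_force: 0.0
```

```bash
python3 - <<'E'
from h import *
c=cap('scene'); d=cap('wrist')
a=cv2.resize(c['bgr'][160:290,150:290],None,fx=3,fy=3,interpolation=cv2.INTER_CUBIC)
b=cv2.resize(d['bgr'][100:400],(624,390)) [:, 100:480]
cv2.imwrite('pics/k1.png',np.hstack([a,b]))
E
```

```text
(no output)
```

View pics/k1.png

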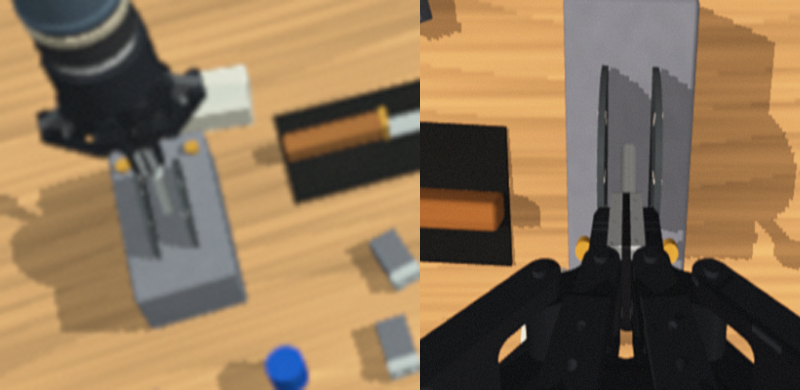

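The fingers shut empty, so the knob slipped out. I'll lift and look where the lever is.

jog_arm(rows="0 0 0 -0.15 0 0 0;0.8 -0.2 0 -0.4 0 0 0;0.8 -0.3 0 -0.45 0 0 0;0.8 -0.3 0 -0.45 0 0 0;0.8 -0.3 0 -0.45 0 0 0;0.8 -0.3 0 -0.45 0 0 0")

```text
time: 4.7
ee_pos: [420.7, -316.6, 252.2]
orientation: [1.0, -0.0, 0.001, 0.001]
force: [1.0, -0.2, -0.9]
grip_width: 0.799
finger_force: 0.0
```

```bash
cat > knob.py <<'E'
from h import *
def knob(piv=(508.5,-317)):
    "wrist view: dark round blob near the lever's knob; solve angle from ray and the 75 mm circle"
    c=cap('wrist'); g=c['bgr'].max(2).astype(int)
    best=None
    for a in np.arange(-1,1.01,0.005):
        p=np.array([piv[0]+75*np.sin(a),piv[1],60+75*np.cos(a)]); u,v=proj(c,p).astype(int)
        if 6<u<634 and 6<v<394:
            q=g[v-4:v+5,u-4:u+5].mean()
            if best is None or q<best[0]: best=(q,a,u,v)
    print('first',best); _,a,u,v=best
    m=(g[v-25:v+26,u-25:u+26]<45).astype(np.uint8); n,l,s,cen=cv2.connectedComponentsWithStats(m); i=l[25,25]
    if i: 
        uv=cen[i]+[u-25,v-25]; print('blob',s[i],uv)
        z=60+75*np.cos(a)
        for _ in range(20):
            w=onz(c,*uv,z); a=np.arcsin(np.clip((w[0]-piv[0])/75,-1,1)); z=0.5*z+0.5*(60+75*np.cos(a))
        print('knob',np.round(w,1),'angle',round(a,3),round(np.degrees(a),1))
    return c
E
python3 - <<'E'
from knob import *
c=knob(); cv2.imwrite('pics/k2.png',c['bgr'])
from plan import plan; plan()
E
```

```text
first (np.float64(20.209876543209877), np.float64(-0.7849999999999998), np.int64(313), np.int64(142))
blob [ 14   5  25  25 507] [313.7357002  133.97830375]
knob [ 463.6 -316.9  120.1] angle -0.642 -36.8
t 4.8 now [ 420.7 -316.1  250.8] yaw -0.0 g 0.8
```

View pics/k2.png

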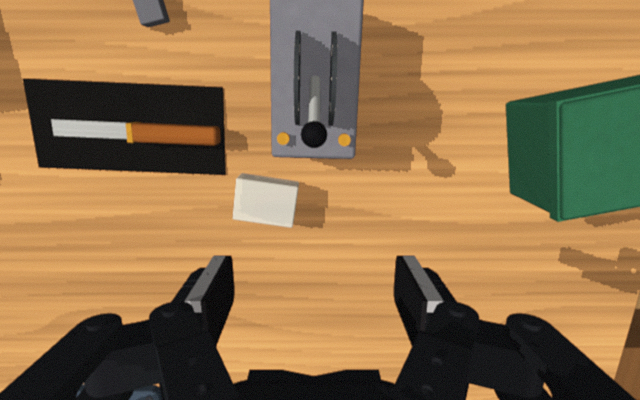

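jog_arm(rows="0 0.03 0.002 0.25 0 0 0;0 0.03 0.002 0.25 0 0 0;0 0.03 0.002 0.25 0 0 0;0 0.03 0.002 0.487 0 0 0;0 0.03 0.002 0.487 0 0 0;0 0.03 0.002 0.487 0 0 0;0 0.06 0.002 0.48 0 0 0;0 0.09 0.002 0.465 0 0 0;0 0.12 0.002 0.455 0 0 0;0 0.15 0.002 0.445 0 0 0;0 0.18 0.002 0.437 0 0 0;0 0.2 0.002 0.437 0 0 0;0 0.219 0.002 0.437 0 0 0;0 0.219 0.002 0.437 0 0 0;0 0.219 0.002 0.437 0 0 0;0 0.219 0.002 0.437 0 0 0")

```text
time: 6.35
ee_pos: [485.7, -316.6, 120.3]
orientation: [1.0, 0.0, -0.0, -0.0]
force: [-0.8, 0.4, 0.7]
grip_width: -0.0
finger_force: 0.0
```

jog_arm(rows="0 -0.03 0 0 0 0 0;0 -0.08 0 -0.1 0 0 0;0.8 -0.2 0 -0.3 0 0 0;0.8 -0.22 0 -0.44 0 0 0;0.8 -0.22 0 -0.44 0 0 0;0.8 -0.22 0 -0.44 0 0 0")

```text
time: 6.95
ee_pos: [420.4, -318.0, 256.3]
orientation: [1.0, -0.001, 0.002, 0.002]
force: [0.5, -0.1, 0.1]
grip_width: 0.679
finger_force: 0.0
```

```bash
python3 - <<'E'
from knob import *
c=knob()
from plan import plan; plan()
E
```

```text
first (np.float64(20.432098765432098), np.float64(-0.7749999999999998), np.int64(311), np.int64(141))
blob [ 13   6  25  25 491] [311.23421589 133.57433809]
knob [ 463.6 -316.9  120. ] angle -0.642 -36.8
t 7.0 now [ 420.1 -317.3  253.6] yaw -0.03 g 0.764
```

```bash
python3 - <<'E'
from h import *; import pickle
pickle.dump(cap('wrist'),open('A.pkl','wb'))
E
```

jog_arm(rows="0.8 0 -0.2 0 0 0 0;0.8 0 -0.35 0.1 0 0 0;0.8 0 -0.35 0.1 0 0 0;0.8 0 -0.35 0.1 0 0 0;0.8 0 -0.35 0.1 0 0 0;0.8 0 -0.35 0.1 0 0 0")

```text
time: 7.65
ee_pos: [420.6, -213.1, 222.9]
orientation: [1.0, -0.0, 0.0, 0.001]
force: [0.6, -0.0, -0.3]
grip_width: 0.8
finger_force: 0.0
```

```bash
python3 - <<'E'
from h import *; import pickle
c=cap('wrist'); pickle.dump(c,open('B.pkl','wb')); A=pickle.load(open('A.pkl','rb'))
cv2.imwrite('pics/ab.png',np.hstack([A['bgr'][0:200,220:420],c['bgr'][0:240,380:640][:200]]).repeat(1,0) )
a=np.hstack([A['bgr'][0:180,240:400],c['bgr'][0:180,370:640]]); cv2.imwrite('pics/ab.png',cv2.resize(a,None,fx=1.8,fy=1.8)); print(a.shape)
def dark(c,box):
    x0,y0,x1,y1=box; m=(c['bgr'][y0:y1,x0:x1].max(2)<45).astype(np.uint8); n,l,s,cen=cv2.connectedComponentsWithStats(m)
    for i in range(1,n):
        if s[i,4]>150: print(s[i]+[x0,y0,0,0,0],cen[i]+[x0,y0])
dark(A,(265,0,365,170)); dark(c,(370,0,640,200))
E
```

```text
(180, 430, 3)
[301 121  25  25 501] [312.65469062 133.0499002 ]
[ 439   47   30  105 1102] [453.69600726 117.05716878]
```

View pics/ab.png

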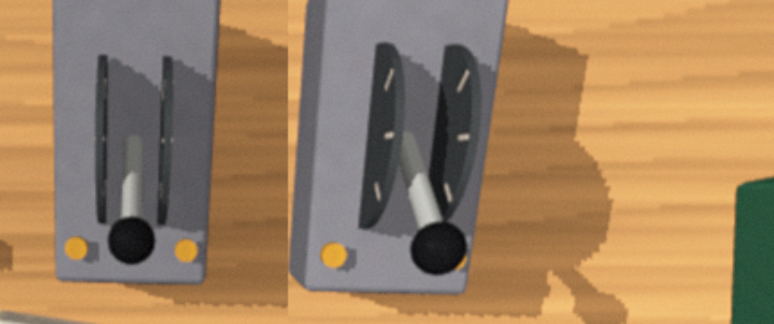

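Two views now: knob at (312.7,133.0) in A and about (453.3,137.2) in B. The lever leans towards the robot, well clear of the plates.

```bash
python3 - <<'E'
from h import *; import pickle
A=pickle.load(open('A.pkl','rb'));B=pickle.load(open('B.pkl','rb'))
print(A['pose'][:3,3],B['pose'][:3,3])
print('knob',tri(A,(312.65,133.05),B,(453.3,137.2)))
f=lambda x,y:(240+x/1.8,y/1.8); g=lambda x,y:(370-160+x/1.8,y/1.8)
for p in [(103,55),(103,222),(167,57),(163,224)]: print('plateA',np.round(onz(A,*f(*p),60),1))
for p in [(374,44),(362,227)]: print('plateB base left',np.round(onz(B,*g(*p),60),1))
print('midmarks', tri(A,f(103,138),B,g(389,135)), tri(A,f(169,140),B,g(463,137)))
print('rod low',tri(A,f(133,140),B,g(407,138)))
for p in [(55,278),(204,282)]: print('chA',np.round(onz(A,*f(*p),60),1))
E
```

```text
[ 491.85283853 -316.9581992   416.25263054] [ 492.58233143 -212.90179726  385.44964854]
knob (array([ 463.62095558, -316.86242489,  119.87498046]), np.float64(0.0245848316640156))
plateA [ 550.6 -302.9   60. ]
plateA [ 467.4 -301.7   60. ]
plateA [ 549.6 -335.6   60. ]
plateA [ 466.2 -334.5   60. ]
plateB base left [ 550.3 -300.4   60. ]
plateB base left [ 467.1 -301.2   60. ]
midmarks (array([ 509.22553432, -303.37436353,   84.96762244]), np.float64(0.2580386680159505)) (array([ 508.19066594, -335.63159885,   86.75323918]), np.float64(0.1839633776618366))
rod low (array([ 509.13158802, -318.14117016,   64.71744193]), np.float64(0.5648597392102406))
chA [ 436.7 -274.4   60. ]
chA [ 434.3 -357.9   60. ]
```

jog_arm(rows="0 0.01 0.2 0 0 0 0;0 0.01 0.346 0 0 0 0;0 0.01 0.346 0.1 0 0 0;0 0.01 0.346 0.2 0 0 0;0 0.01 0.346 0.37 0 0 0;0 0.01 0.346 0.37 0 0 0;0 0.01 0.346 0.37 0 0 0;0 0.04 0.346 0.37 0 0 0;0 0.07 0.346 0.37 0 0 0;0 0.1 0.346 0.37 0 0 0;0 0.12 0.346 0.365 0 0 0;0 0.12 0.346 0.365 0 0 0")

```text
time: 8.9
ee_pos: [458.0, -316.0, 114.4]
orientation: [1.0, 0.001, 0.001, 0.001]
force: [0.1, 0.2, 0.6]
grip_width: -0.002
finger_force: 0.0
```

```bash
python3 - <<'E'
from h import *; from plan import plan
c=cap('scene'); d=cap('wrist'); plan()
a=cv2.resize(c['bgr'][160:260,150:250],None,fx=4,fy=4,interpolation=cv2.INTER_CUBIC)
b=d['bgr'][:,120:520]
cv2.imwrite('pics/k3.png',np.hstack([a,b]))
E
```

```text
t 9.0 now [ 456.6 -315.5  113.5] yaw 0.05 g -0.003
```

View pics/k3.png

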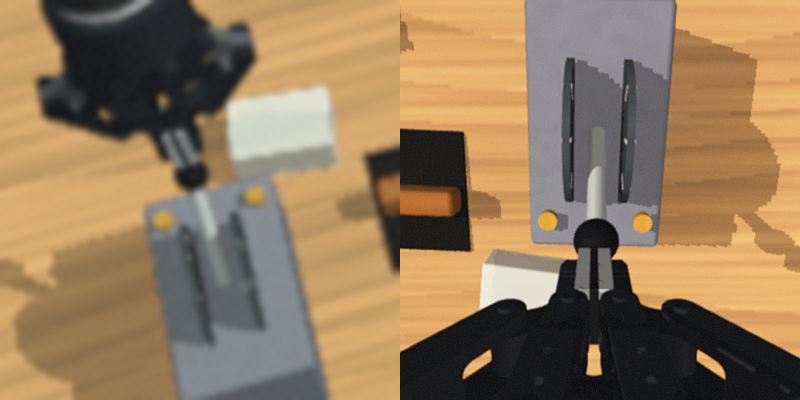

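Fingertips touch the back of the knob, which is at wrist pixel about (316,236). I'll compute its angle.

```bash
python3 - <<'E'
from h import *
c=cap('wrist')
for a in np.arange(-0.9,0.01,0.1): print(round(a,2),np.round(proj(c,(508.7+75*np.sin(a),-317,60+75*np.cos(a))),1))
E
```

```text
-0.9 [316.6 254.1]
-0.8 [316.7 249.9]
-0.7 [316.8 243.8]
-0.6 [316.9 235.9]
-0.5 [317.  225.9]
-0.4 [317.2 214. ]
-0.3 [317.3 200.2]
-0.2 [317.4 184.5]
-0.1 [317.4 167.3]
-0.0 [317.5 148.9]
```

jog_arm(rows="0 -0.02 0.005 0.01 0 0 0;0 -0.02 0.005 0.035 0 0 0;0 -0.02 0.005 0.035 0 0 0;0 0 0.005 0.035 0 0 0;0 0.015 0.005 0.033 0 0 0;0 0.03 0.005 0.031 0 0 0;0 0.045 0.005 0.029 0 0 0;0 0.045 0.005 0.029 0 0 0;0 0.045 0.005 0.029 0 0 0")

```text
time: 9.95
ee_pos: [466.3, -318.8, 115.8]
orientation: [1.0, -0.001, -0.001, 0.004]
force: [-19.9, 6.2, 40.7]
grip_width: 0.005
finger_force: 22.4
```

```bash
cat > ang.py <<'E'
from h import *
def ang(save=None):
    c=cap('wrist',save); s=st(); print(np.round(s['ee_pos'],1),np.round(s['force'],1))
    g=c['bgr'].max(2).astype(int); r=[]
    for a in np.arange(-0.95,0.96,0.02):
        p=np.array([508.7+75*np.sin(a),-317,60+75*np.cos(a)]); u,v=proj(c,p); 
        rad=c['fx']*11/np.linalg.norm(p-np.array(c['pose'])[:3,3])
        # upper semicircle edge: inside dark, outside bright (above the fingers)
        th=np.radians(np.arange(200,341,10)); f=lambda k:np.mean([g[int(np.clip(v+k*rad*np.sin(t),0,399)),int(np.clip(u+k*rad*np.cos(t),0,639))] for t in th])
        r.append((f(1.2)-f(0.8),a,u,v))
    r.sort(reverse=True); print([np.round(x,2).tolist() for x in r[:3]])
    return c
E
python3 -c "
from ang import *
ang('k4.png')"
```

```text
[ 466.4 -319.   115.8] [-18.5   7.7  39.9]
[[119.13, -0.45, 309.94, 238.73], [118.4, -0.47, 309.96, 240.88], [118.2, -0.43, 309.92, 236.5]]
```

```bash
python3 - <<'E'
from h import *
c=cap('scene'); w=cv2.imread('pics/k4.png')
a=cv2.resize(c['bgr'][170:245,160:235],(400,400),interpolation=cv2.INTER_CUBIC)
b=cv2.resize(w[180:340,230:390],(400,400),interpolation=cv2.INTER_CUBIC)
cv2.imwrite('pics/k5.png',np.hstack([a,b]))
E
```

```text
(no output)
```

View pics/k5.png

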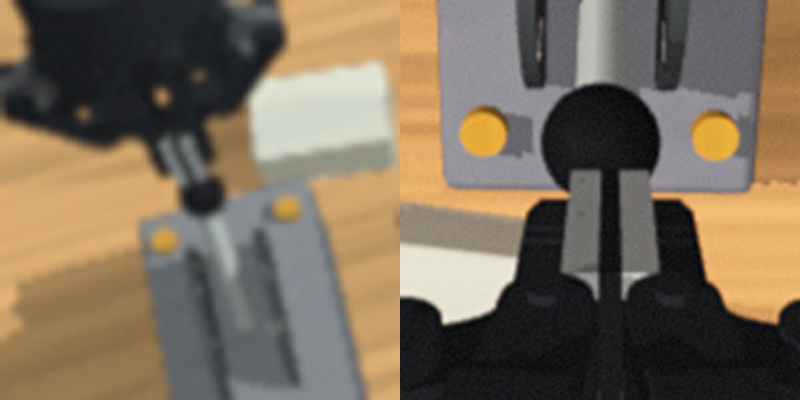

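jog_arm(rows="0 -0.05 0 -0.15 0 0 0;0 -0.2 0 -0.15 0 0 0;0 -0.4 0 -0.1 0 0 0;0 -0.44 0 0.1 0 0 0;0 -0.44 0 0.27 0 0 0;0 -0.44 0 0.29 0 0 0;0 -0.44 0 0.31 0 0 0;0 -0.44 0 0.33 0 0 0;0 -0.44 0 0.34 0 0 0;0 -0.44 0 0.35 0 0 0;0 -0.44 0 0.36 0 0 0;0 -0.44 0 0.37 0 0 0;0 -0.44 0 0.37 0 0 0;0 -0.44 0 0.37 0 0 0")

```text
time: 11.45
ee_pos: [337.8, -317.1, -6.5]
orientation: [1.0, 0.0, 0.0, 0.0]
force: [-0.2, -0.6, 0.7]
grip_width: -0.003
finger_force: 0.0
```

The TCP reads −6.5 mm with no contact, so the real fingertips sit above the reported TCP. I'll keep going down gently to find the offset.

jog_arm(rows="0 0 0 0.01 0 0 0;0 0 0 0.02 0 0 0;0 0 0 0.03 0 0 0;0 0 0 0.04 0 0 0;0 0 0 0.05 0 0 0;0 0 0 0.06 0 0 0;0 0 0 0.07 0 0 0;0 0 0 0.075 0 0 0;0 0 0 0.075 0 0 0;0 0 0 0.075 0 0 0")

```text
time: 12.45
ee_pos: [337.7, -317.2, -20.6]
orientation: [1.0, 0.0, -0.0, 0.0]
force: [-13.5, 14.7, 47.4]
grip_width: 0.001
finger_force: 23.8
```

Contact came at ee z ≈ −20.6, so the real shut fingertips are about 20.5 mm above the reported TCP. That explains the slips, so I'll push the lever again with this corrected.

jog_arm(rows="0 0 0 -0.15 0 0 0;0 0 0 -0.3 0 0 0;0 0.15 0 -0.397 0 0 0;0 0.3 0 -0.397 0 0 0;0 0.307 0 -0.397 0 0 0;0 0.33 0 -0.4 0 0 0;0 0.36 0 -0.403 0 0 0;0 0.39 0 -0.407 0 0 0;0 0.42 0 -0.412 0 0 0;0 0.45 0 -0.418 0 0 0;0 0.47 0 -0.421 0 0 0;0 0.496 0 -0.423 0 0 0;0 0.496 0 -0.423 0 0 0;0 0.496 0 -0.423 0 0 0;0 0.496 0 -0.423 0 0 0")

```text
time: 13.95
ee_pos: [486.5, -316.8, 97.6]
orientation: [1.0, 0.0, 0.0, -0.0]
force: [-0.0, -1.1, 0.6]
grip_width: 0.001
finger_force: 0.0
```

jog_arm(rows="0 -0.04 0 0 0 0 0;0 -0.12 0 -0.1 0 0 0;0.8 -0.2 0 -0.3 0 0 0;0.8 -0.22 0 -0.44 0 0 0;0.8 -0.22 0 -0.5 0 0 0;0.8 -0.22 0 -0.5 0 0 0")

```text
time: 14.55
ee_pos: [421.0, -318.8, 253.7]
orientation: [1.0, -0.0, 0.004, 0.004]
force: [1.0, 0.2, 0.2]
grip_width: 0.685
finger_force: 0.0
```

```bash
python3 - <<'E'
from ang import *
c=ang(); g=c['bgr'].max(2)
import cv2
m=(g<45).astype(np.uint8)[0:200,250:380]; n,l,s,cen=cv2.connectedComponentsWithStats(m)
for i in range(1,n):
    if s[i,4]>200:
        uv=cen[i]+[250,0]; o,d=ray(c,*uv); print(s[i],uv)
        # ray x,z intersect 75mm circle
        f=lambda z:(lambda p:np.hypot(p[0]-508.7,p[2]-60)-75)(onz(c,*uv,z))
        for z in np.arange(100,142,2): 
            if f(z)*f(z+2)<0: p=onz(c,*uv,z+1); print(np.round(p,1),'ang',np.arctan2(p[0]-508.7,p[2]-60))
E
```

```text
[ 420.5 -318.1  250.7] [ 0.5  0.9 -0.4]
[[69.53, 0.03, 309.85, 72.74], [57.07, 0.01, 309.86, 74.86], [46.33, 0.05, 309.84, 70.62]]
[ 45  60  32  30 695] [310.85467626  74.32517986]
[ 509.8 -317.7  135. ] ang 0.015022589985001167
```

The lever is upright at 0.015 rad. Next is the blade, so I'll plan the approach.

```bash
python3 - <<'E'
from plan import plan
plan((455.5,-142,170,87.8),(455.5,-142,-15,87.8))
E
```

```text
t 14.6 now [ 420.5 -318.1  250.7] yaw -0.04 g 0.762
(455.5, -142, 170, 87.8) | 0.1151 -0.588 0.2673 0.001 -0.0 -0.244
(455.5, -142, -15, 87.8) | 0.1126 -0.5905 0.8839 0.001 -0.0 -0.244
```

jog_arm(rows="0.7 0.115 -0.588 0.267 0 0 -0.244;0.7 0.115 -0.588 0.267 0 0 -0.244;0.7 0.115 -0.588 0.267 0 0 -0.244;0.7 0.115 -0.588 0.267 0 0 -0.244;0.7 0.115 -0.588 0.267 0 0 -0.244;0.7 0.115 -0.588 0.267 0 0 -0.244;0.7 0.115 -0.588 0.267 0 0 -0.244;0.7 0.115 -0.588 0.267 0 0 -0.244;0.7 0.115 -0.588 0.267 0 0 -0.244;0.7 0.115 -0.588 0.267 0 0 -0.244;0.7 0.115 -0.588 0.267 0 0 -0.244;0.7 0.115 -0.588 0.267 0 0 -0.244;0.7 0.115 -0.588 0.267 0 0 -0.244")

```text
time: 15.9
ee_pos: [453.8, -140.2, 166.1]
orientation: [0.721, 0.693, -0.001, -0.001]
force: [-0.8, 0.0, -0.5]
grip_width: 0.7
finger_force: 0.0
```

```bash
python3 - <<'E'
from plan import *
c=cap('wrist','p1.png'); print(np.round(c['pose'],2)[:3].tolist())
for n,p in dict(origin=(455.5,-142,25),tip=(460,-22,6),notch=(575.4,91,55),cc=(567,166.5,68)).items(): print(n,np.round(proj(c,p)))
plan((455.5,-142,-15,87.8))
E
```

```text
[[1.0, -0.04, -0.01, 456.6], [-0.04, -0.96, -0.28, -67.89], [-0.0, 0.28, -0.96, 328.64]]
origin [316. 184.]
tip [316.  39.]
notch [ 500. -184.]
cc [ 512. -389.]
t 15.9 now [ 454.1 -140.4  166.4] yaw 87.81 g 0.699
(455.5, -142, -15, 87.8) | -0.0058 0.0061 0.6048 -0.0003 -0.0001 0.0
```

View pics/p1.png

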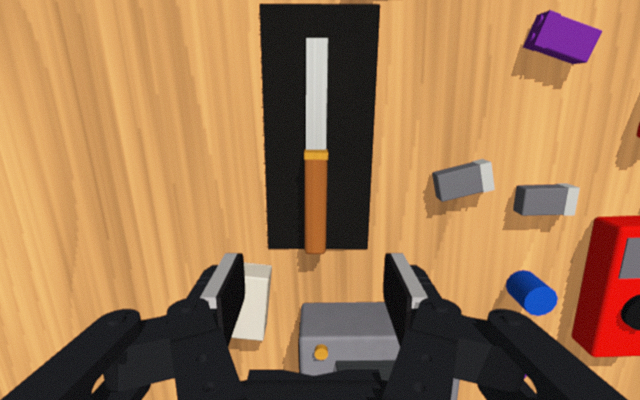

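Blade tip is at (317,38) and the handle runs from (317,152) to (316,252), on the tool's centre line as predicted. Descend and grip.

jog_arm(rows="0.7 -0.006 0.006 0.3 0 0 0;0.7 -0.006 0.006 0.45 0 0 0;0.7 -0.006 0.006 0.605 0 0 0;0.7 -0.006 0.006 0.605 0 0 0;0.7 -0.006 0.006 0.605 0 0 0;0 -0.006 0.006 0.605 0 0 0;0 -0.006 0.006 0.605 0 0 0;0 -0.006 0.006 0.605 0 0 0;0 -0.006 0.006 0.605 0 0 0;0 -0.006 0.006 0.605 0 0 0;0 -0.006 0.006 0.605 0 0 0;0 -0.006 0.006 0.605 0 0 0;0 -0.006 0.006 0.605 0 0 0", newtons=110)

```text
time: 17.25
ee_pos: [458.7, -143.5, -10.9]
orientation: [0.72, 0.694, 0.001, 0.002]
force: [-0.8, 1.0, 7.0]
grip_width: 0.2
finger_force: 109.2
```

```bash
python3 - <<'E'
from plan import *
plan((455.5,-142,-15,87.8))
E
```

```text
t 17.2 now [ 458.7 -143.5  -10.9] yaw 87.86 g 0.2
(455.5, -142, -15, 87.8) | 0.0045 -0.011 0.0135 0.0007 0.0003 0.0002
```

jog_arm(rows="0 0 0 -0.1 0 0 0;0 0 0 -0.25 0 0 0;0 0 0 -0.4 0 0 0;0 0 0 -0.4 0 0 0;0 0 0 -0.4 0 0 0")

```text
time: 17.75
ee_pos: [458.2, -143.2, 108.5]
orientation: [0.72, 0.694, 0.001, 0.002]
force: [-0.2, 0.2, -2.0]
grip_width: 0.204
finger_force: 108.3
```

```bash
python3 - <<'E'
from plan import *
c=cap('wrist','p2.png'); s=cap('scene'); plan()
b=c['bgr'].astype(int); hsv=cv2.cvtColor(c['bgr'],cv2.COLOR_BGR2HSV).astype(int)
m=((hsv[...,1]<40)&(hsv[...,2]>110)).astype(np.uint8); m[:,:260]=0; m[:,380:]=0; m[260:]=0
n,l,stt,cen=cv2.connectedComponentsWithStats(m)
for i in range(1,n):
    if stt[i,4]>300: print('blade',stt[i],cen[i])
a=np.vstack([cv2.resize(c['bgr'],(480,300)),cv2.resize(s['bgr'][130:280,180:420],(480,300))]); cv2.imwrite('pics/p2.png',a)
R3=R.from_quat(st()['orientation']).as_matrix(); 
for z in (28,33,38): 
  e=np.array(st()['ee_pos']); print(z,np.round(proj(c,e+R3@np.array([120,0,-(z-10)])),1), np.round(proj(c,e+R3@np.array([25,0,-(z-10)])),1))
E
```

```text
t 17.9 now [ 455.9 -142.1  105.2] yaw 87.85 g 0.206
blade [ 288    0   49  200 9229] [312.51847437  96.85773107]
28 [308.3 -44.3] [309.5 207.5]
33 [308.2 -49.7] [309.4 211.1]
38 [308.  -55.6] [309.4 214.9]
```

View pics/p2.png

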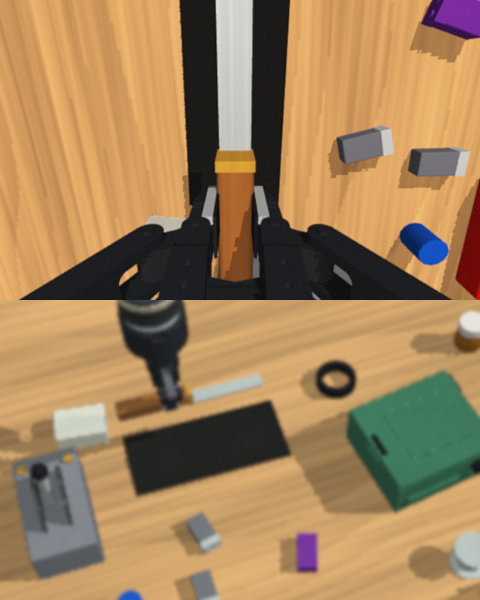

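```bash
python3 - <<'E'
from plan import *
s=cap('scene')
for z in (120,125,130,135,140,145): print(z,'tip',np.round(onz(s,311,170.5,z)[:2]),'end',np.round(onz(s,239,185,z)[:2]))
plan((570,60,230,96.3))
E
```

```text
120 tip [465. -20.] end [ 446. -208.]
125 tip [468. -21.] end [ 450. -208.]
130 tip [472. -23.] end [ 453. -208.]
135 tip [475. -24.] end [ 457. -208.]
140 tip [479. -25.] end [ 461. -208.]
145 tip [482. -26.] end [ 464. -208.]
t 17.9 now [ 455.5 -141.9  104.5] yaw 87.85 g 0.205
(570, 60, 230, 96.3) | 0.6875 0.355 -0.4185 -0.0005 -0.0002 -0.0235
```

jog_arm(rows="0 0.2 0.1 -0.418 0 0 0;0 0.2 0.1 -0.418 0 0 0;0 0.687 0.355 -0.418 0 0 -0.0235;0 0.687 0.355 -0.418 0 0 -0.0235;0 0.687 0.355 -0.418 0 0 -0.0235;0 0.687 0.355 -0.418 0 0 -0.0235;0 0.687 0.355 -0.418 0 0 -0.0235;0 0.687 0.355 -0.418 0 0 -0.0235;0 0.687 0.355 -0.418 0 0 -0.0235;0 0.687 0.355 -0.418 0 0 -0.0235")

```text
time: 18.9
ee_pos: [570.0, 58.3, 230.7]
orientation: [0.668, 0.744, -0.001, -0.001]
force: [-0.6, -0.5, -1.0]
grip_width: 0.198
finger_force: 108.3
```

```bash
cat > case.py <<'E'
from h import *
def greenmask(c):
    hsv=cv2.cvtColor(c['bgr'],cv2.COLOR_BGR2HSV).astype(int); return ((hsv[...,0]>60)&(hsv[...,0]<95)&(hsv[...,1]>70)).astype(np.uint8)
E
python3 - <<'E'
from case import *; from plan import plan
plan()
c=cap('wrist','c1.png'); m=greenmask(c); 
n,l,s,cen=cv2.connectedComponentsWithStats(m)
print([ (x.tolist()) for x in s[1:] if x[4]>500])
m2=np.zeros_like(m)
for i in range(1,n):
    if s[i,4]>500: m2[l==i]=1
pts=np.argwhere(m2)[:,::-1].astype(np.int32)
h=cv2.convexHull(pts); a=cv2.approxPolyDP(h,4,True)[:,0]
print([(p.tolist(),np.round(onz(c,*p,68)[:2],1).tolist()) for p in a])
v=cv2.cvtColor(c['bgr'],cv2.COLOR_BGR2HSV)[...,2]
print([int(v[r,250]) for r in range(0,400,8)])
cv2.imwrite('pics/c1.png',c['bgr'])
E
```

```text
t 18.9 now [570.   58.3 230.7] yaw 96.21 g 0.198
[[244, 0, 47, 140, 5621], [336, 0, 73, 138, 9172]]
[([408, 0], [630.1, 213.6]), ([399, 136], [642.1, 104.3]), ([253, 138], [510.6, 88.3]), ([244, 0], [496.7, 199.3])]
[122, 122, 119, 124, 126, 123, 122, 123, 128, 125, 120, 120, 105, 104, 111, 148, 156, 156, 156, 159, 154, 160, 158, 159, 157, 159, 30, 22, 32, 33, 26, 29, 26, 26, 30, 27, 41, 27, 35, 32, 27, 29, 34, 32, 34, 31, 34, 33, 30, 33]
```

View pics/c1.png

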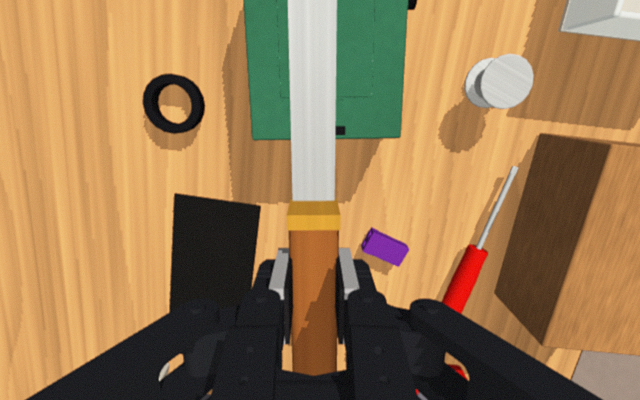

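Front edge of the cover spans (253,138) to (400,136), with the blade down the middle at u≈313. I'll check the blade's height and tilt from its edge widths before inserting.

```bash
python3 - <<'E'
from plan import *
c=cap('wrist'); g=c['bgr'].astype(float); e=np.array(st()['ee_pos']); R3=R.from_quat(st()['orientation']).as_matrix()
sat=cv2.cvtColor(c['bgr'],cv2.COLOR_BGR2HSV)[...,1].astype(float)
rows=[];L=[];Rr=[]
for v in list(range(10,125,4)):
    s=sat[v-1:v+2].mean(0); 
    # subpixel crossing of saturation 80
    def cross(u,d):
        while s[u]<70: u+=d
        return u-d*(s[u]-70)/(s[u]-s[u-d])
    rows.append(v);L.append(cross(312,-1));Rr.append(cross(312,1))
rows=np.array(rows);w=np.array(Rr)-np.array(L); p=np.polyfit(rows,w,1); print('width fit',p,np.polyval(p,[0,60,120]),np.std(w-np.polyval(p,rows)))
mid=(np.array(Rr)+np.array(L))/2; print('mid',np.polyfit(rows,mid,1),mid[0],mid[-1])
for v in (0,60,120):
    dep=18*c['fx']/np.polyval(p,v); pt=np.array(c['pose'])@np.array([ (np.interp(v,rows,mid)-c['cx'])/c['fx']*dep,(v-c['cy'])/c['fy']*dep,dep,1]); q=R3.T@(pt[:3]-e); print(v,'tool xyz',np.round(q,1))
s=cap('scene')
# expected blade in scene
for dz in (14,24):
  print('scene proj tip,base,end', [np.round(proj(s,e+R3@np.array([x,0,-z])),1).tolist() for x,z in ((121,dz),(26,dz),(-69,dz+22))])
cv2.imwrite('pics/s2.png',s['bgr'])
b=s['bgr'][130:230,250:400]; hsv=cv2.cvtColor(b,cv2.COLOR_BGR2HSV); m=((hsv[...,1]<45)&(hsv[...,2]>120)).astype(np.uint8)
n,l,t,cen=cv2.connectedComponentsWithStats(m)
for i in range(1,n):
    if t[i,4]>25: k=np.argwhere(l==i)[:,::-1]+[250,130]; print(t[i],cen[i]+[250,130],k[k[:,0].argmin()],k[k[:,0].argmax()])
E
```

```text
width fit [-3.59584884e-02  5.02000844e+01] [50.20008441 48.04257511 45.8850658 ] 0.11864311598380094
mid [7.04492413e-03 3.11784313e+02] 311.81907107670656 312.62127976190476
0 tool xyz [105.6  -1.2 -19.7]
60 tool xyz [ 85.6  -1.1 -19.7]
120 tool xyz [ 63.6  -1.  -19.7]
scene proj tip,base,end [[403.5, 145.4], [367.8, 159.6], [330.6, 168.4]]
scene proj tip,base,end [[404.2, 142.7], [368.2, 156.9], [330.7, 165.7]]
[123  13  27  18 158] [388.78481013 151.03164557] [373 160] [399 143]
```

```bash
python3 - <<'E'
from plan import *
plan((593,-41,150,96.7),(593,-41,37,96.7))
E
```

```text
t 19.1 now [570.4  58.5 231.6] yaw 96.22 g 0.2
(593, -41, 150, 96.7) | -0.3378 0.039 0.2719 -0.0 -0.0 -0.0013
(593, -41, 37, 96.7) | -0.3378 0.0391 0.6485 -0.0 -0.0 -0.0013
```

jog_arm(rows="0 -0.338 0.039 0.1 0 0 -0.0013;0 -0.338 0.039 0.1 0 0 -0.0013;0 -0.338 0.039 0.27 0 0 -0.0013;0 -0.338 0.039 0.45 0 0 -0.0013;0 -0.338 0.039 0.55 0 0 -0.0013;0 -0.338 0.039 0.648 0 0 -0.0013;0 -0.338 0.039 0.648 0 0 -0.0013;0 -0.338 0.039 0.648 0 0 -0.0013;0 -0.338 0.039 0.648 0 0 -0.0013;0 -0.338 0.039 0.648 0 0 -0.0013")

```text
time: 20.05
ee_pos: [596.0, -40.5, 40.5]
orientation: [0.664, 0.748, 0.001, 0.002]
force: [-0.7, 1.1, -0.3]
grip_width: 0.207
finger_force: 108.3
```

```bash
python3 - <<'E'
from plan import *
plan((593,-41,37,96.7),(588.8,-4.4,37,96.7))
c=cap('wrist'); sat=cv2.cvtColor(c['bgr'],cv2.COLOR_BGR2HSV)[...,1]
w=[(np.where(sat[v,250:380]<60)[0].min()+250,np.where(sat[v,250:380]<60)[0].max()+250) for v in (5,60,120)]; print(w)
hsv=cv2.cvtColor(c['bgr'],cv2.COLOR_BGR2HSV).astype(int); print('green rows',np.where(((hsv[...,0]>60)&(hsv[...,0]<95)&(hsv[...,1]>70)).sum(1)>20)[0][-3:])
E
```

```text
t 20.1 now [596.  -40.5  40.5] yaw 96.78 g 0.207
(593, -41, 37, 96.7) | -0.0005 -0.0101 0.0116 0.0009 0.0003 0.0002
(588.8, -4.4, 37, 96.7) | 0.1223 -0.0096 0.0114 0.0009 0.0003 0.0002
[(np.int64(288), np.int64(336)), (np.int64(289), np.int64(335)), (np.int64(290), np.int64(334))]
green rows []
```

jog_arm(rows="0 0 -0.01 0.0115 0 0 0;0 0 -0.01 0.0115 0 0 0;0 0 -0.01 0.0115 0 0 0;0 0 -0.01 0.0115 0 0 0")

```text
time: 20.5
ee_pos: [590.6, -40.4, 33.7]
orientation: [0.664, 0.748, -0.0, -0.0]
force: [0.4, 0.7, -0.4]
grip_width: 0.205
finger_force: 108.3
```

```bash
python3 - <<'E'
from plan import *
plan((593,-41,37,96.7),(588.8,-4.4,37,96.7))
E
```

```text
t 20.5 now [590.6 -40.4  33.7] yaw 96.78 g 0.205
(593, -41, 37, 96.7) | -0.0031 0.0078 -0.011 -0.0 -0.0 0.0002
(588.8, -4.4, 37, 96.7) | 0.1197 0.0083 -0.011 -0.0 -0.0 0.0002
```

```bash
python3 - <<'E'
from plan import *
for i in range(6):
    cap('wrist'); s=st(); print(s['time'],np.round(s['ee_pos'],2),np.round(s['qpos'],4))
plan((593,-41,37,96.7),(588.8,-4.4,37,96.7))
E
```

```text
20.55 [590.57 -40.36  33.72] [-0.1815  0.2539 -0.0247  1.2923  0.      1.2708]
20.6 [590.6  -40.38  33.71] [-0.1815  0.2539 -0.0247  1.2923 -0.      1.2709]
20.65 [590.63 -40.36  33.72] [-0.1815  0.254  -0.0246  1.2923  0.      1.2709]
20.7 [590.64 -40.37  33.72] [-0.1815  0.254  -0.0246  1.2923 -0.      1.2709]
20.75 [590.62 -40.38  33.72] [-0.1815  0.254  -0.0246  1.2923 -0.      1.2709]
20.8 [590.65 -40.4   33.74] [-0.1815  0.2539 -0.0246  1.2923 -0.      1.2709]
t 20.8 now [590.6 -40.4  33.7] yaw 96.78 g 0.202
(593, -41, 37, 96.7) | -0.0029 0.0076 -0.0109 -0.0 0.0 0.0002
(588.8, -4.4, 37, 96.7) | 0.1199 0.0081 -0.0109 -0.0 0.0 0.0002
```

The arm settles exactly on its command; the earlier reading was just lag. Aligning and inserting now.

jog_arm(rows="0 -0.003 0.008 -0.011 0 0 0;0 -0.003 0.008 -0.011 0 0 0;0 -0.003 0.008 -0.011 0 0 0;0 -0.003 0.008 -0.011 0 0 0;0 0.015 0.008 -0.011 0 0 0;0 0.03 0.008 -0.011 0 0 0;0 0.045 0.008 -0.011 0 0 0;0 0.06 0.008 -0.011 0 0 0;0 0.075 0.008 -0.011 0 0 0;0 0.09 0.008 -0.011 0 0 0;0 0.105 0.008 -0.011 0 0 0;0 0.12 0.008 -0.011 0 0 0;0 0.12 0.008 -0.011 0 0 0;0 0.12 0.008 -0.011 0 0 0")

```text
time: 22.2
ee_pos: [588.8, -4.3, 37.1]
orientation: [0.664, 0.748, -0.0, 0.0]
force: [0.9, -0.5, -0.8]
grip_width: 0.199
finger_force: 108.3
```

```bash
cat > bl.py <<'E'
from plan import *
def blade(c):
    "blade edges near the ferrule -> tool coordinates of blade top"
    e=np.array(st()['ee_pos']); R3=R.from_quat(st()['orientation']).as_matrix(); sat=cv2.cvtColor(c['bgr'],cv2.COLOR_BGR2HSV)[...,1].astype(float)
    rows=np.arange(100,185,4); L=[];Q=[]
    for v in rows:
        s=sat[v-1:v+2].mean(0)
        def cross(u,d):
            while s[u]<70: u+=d
            return u-d*(s[u]-70)/(s[u]-s[u-d])
        L.append(cross(312,-1));Q.append(cross(312,1))
    w=np.array(Q)-L; mid=(np.array(Q)+L)/2; p=np.polyfit(rows,w,1); pm=np.polyfit(rows,mid,1)
    for v in (100,180):
        dep=18*c['fx']/np.polyval(p,v); pt=np.array(c['pose'])@np.array([(np.polyval(pm,v)-c['cx'])/c['fx']*dep,(v-c['cy'])/c['fy']*dep,dep,1]); print(v,'tool xyz',np.round(R3.T@(pt[:3]-e),1))
    # ferrule row: first row where column 312 gets saturated
    print('ferrule row',next(v for v in range(60,300) if sat[v,308:318].mean()>90))
E
python3 -c "
from bl import *
blade(cap('wrist')); plan()"
```

```text
100 tool xyz [ 71.3  -0.9 -18. ]
180 tool xyz [ 39.2  -0.7 -18.1]
ferrule row 201
t 22.2 now [588.8  -4.4  37.1] yaw 96.78 g 0.206
```

jog_arm(rows="0 0 0 -0.015 0 0 0;0 0 0 -0.03 0 0 0;0 0 0 -0.045 0 0 0;0 0 0 -0.06 0 0 0;0 0 0 -0.075 0 0 0;0 0 0 -0.09 0 0 0;0 0 0 -0.105 0 0 0;0 0 0 -0.12 0 0 0;0 0 0 -0.12 0 0 0;0 0 0 -0.12 0 0 0;0 0 0 -0.12 0 0 0;0 0 0 -0.12 0 0 0")

```text
time: 23.45
ee_pos: [589.0, -4.4, 73.3]
orientation: [0.664, 0.748, 0.0, 0.0]
force: [-0.1, 0.1, -0.2]
grip_width: 0.202
finger_force: 108.2
```

```bash
python3 -c "
from bl import *
c=cap('wrist','l1.png');
try: blade(c)
except Exception as e: print(e)
plan()
s=cap('scene'); m=cv2.cvtColor(s['bgr'],cv2.COLOR_BGR2HSV)
from case import greenmask
g=greenmask(s); g[:150]=0; g[250:]=0; g[:,:340]=0; g[:,450:]=0
k=np.argwhere(g)[:,::-1].astype(np.int32); print(cv2.approxPolyDP(cv2.convexHull(k),3,True)[:,0].tolist())
"
```

```text
100 tool xyz [ 71.1  -0.8 -18.2]
180 tool xyz [ 39.   -0.7 -17.8]
ferrule row 201
t 23.5 now [588.9  -4.4  73.2] yaw 96.78 g 0.202
[[428, 202], [424, 212], [378, 234], [354, 193], [359, 177], [402, 166]]
```

```bash
cat > cov.py <<'E'
from h import *
N=np.array([576.2,94.0]); d=np.array([-.117,.993]); ex=np.array([.993,.117]); H=N+152*d
def corner(th,sx,r=152,off=8):
    xy=H-d*(r*np.cos(th)-(-off*np.sin(th))*0)+d*0+ex*68*sx - d*0
    # top surface point: along cover r, normal off
    y=-r*np.cos(th)+off*np.sin(th); z=60+r*np.sin(th)+off*np.cos(th)
    p=H+d*y+ex*68*sx; return np.array([p[0],p[1],z])
if __name__=='__main__':
    s=cap('scene'); t=cap('top')
    for th in (0,.1,.15,.2,.25,.3,.4): print(th,[np.round(proj(c,corner(th,sx)),1).tolist() for c in (s,t) for sx in (-1,1)])
    from case import greenmask
    g=greenmask(t); g[:,:215]=0; g[:,305:]=0; g[:150]=0; g[245:]=0
    k=np.argwhere(g)[:,::-1].astype(np.int32); print('top hull',cv2.approxPolyDP(cv2.convexHull(k),2,True)[:,0].tolist())
    a=cv2.resize(s['bgr'][140:250,300:450],(600,440),interpolation=cv2.INTER_CUBIC); cv2.imwrite('pics/s3.png',a)
E
python3 cov.py
```

```text
0 [[354.2, 183.7], [379.8, 223.1], [288.3, 225.3], [283.7, 175.5]]
0.1 [[355.0, 180.3], [381.0, 219.9], [287.2, 225.1], [282.5, 174.6]]
0.15 [[355.6, 178.4], [381.8, 218.2], [286.5, 225.1], [281.8, 174.2]]
0.2 [[356.4, 176.6], [382.8, 216.5], [285.6, 225.0], [280.8, 173.8]]
0.25 [[357.3, 174.7], [383.9, 214.6], [284.5, 224.9], [279.7, 173.5]]
0.3 [[358.3, 172.7], [385.1, 212.8], [283.3, 224.9], [278.5, 173.1]]
0.4 [[360.7, 168.7], [387.9, 208.9], [280.4, 224.9], [275.6, 172.4]]
top hull [[281, 225], [234, 229], [229, 183], [240, 179], [281, 177], [284, 180], [286, 204]]
```

View pics/s3.png

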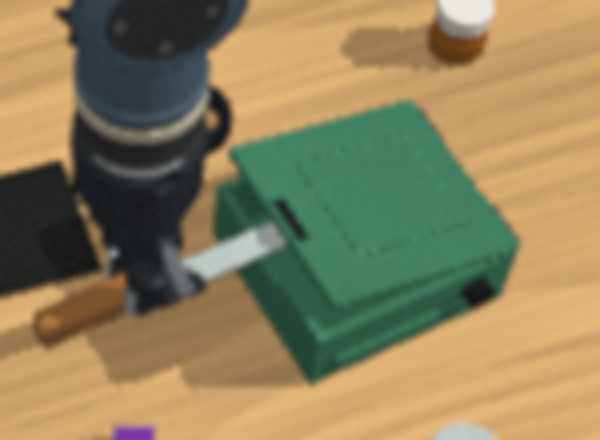

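The picture shows the blade under the raised cover (front edge near (290,220) in the crop, about 0.23 rad). I'll swing it on along the arc.

jog_arm(rows="0 0.02 0 -0.03 0 0 0;0 0.041 0 -0.062 0 0 0;0 0.061 0 -0.1 0 0 0;0 0.082 0 -0.137 0 0 0;0 0.109 0 -0.17 0 0 0;0 0.136 0 -0.202 0 0 0;0 0.136 0 -0.202 0 0 0;0 0.136 0 -0.202 0 0 0")

```text
time: 24.45
ee_pos: [584.7, 37.0, 134.6]
orientation: [0.664, 0.748, 0.001, 0.0]
force: [1.0, -0.1, -1.5]
grip_width: 0.203
finger_force: 108.3
```

```bash
python3 - <<'E'
from bl import *; from cov import corner; from case import greenmask
c=cap('wrist')
try: blade(c)
except Exception as e: print(e)
plan()
t=cap('top'); s=cap('scene')
for th in (.5,.6,.7,.8,.9): print(th,[np.round(proj(q,corner(th,sx)),1).tolist() for q in (s,t) for sx in (-1,1)])
g=greenmask(t); g[:,:200]=0; g[:,305:]=0; g[:140]=0; g[245:]=0
k=np.argwhere(g)[:,::-1].astype(np.int32); print('top hull',cv2.approxPolyDP(cv2.convexHull(k),2,True)[:,0].tolist())
E
```

```text
100 tool xyz [ 71.5  -0.6 -21. ]
180 tool xyz [ 39.2  -0.4 -17.9]
ferrule row 201
t 24.5 now [584.4  36.7 134. ] yaw 96.8 g 0.203
0.5 [[363.6, 164.5], [391.2, 204.8], [277.0, 225.0], [272.1, 171.9]]
0.6 [[366.9, 160.3], [395.0, 200.7], [272.9, 225.1], [268.1, 171.4]]
0.7 [[370.7, 156.1], [399.2, 196.5], [268.4, 225.3], [263.6, 171.0]]
0.8 [[374.9, 152.0], [403.8, 192.4], [263.4, 225.5], [258.5, 170.7]]
0.9 [[379.4, 147.9], [408.8, 188.3], [257.9, 225.9], [253.1, 170.5]]
top hull [[254, 226], [232, 228], [228, 183], [258, 173], [259, 213]]
```

jog_arm(rows="0 0.033 0 -0.027 0 0 0;0 0.067 0 -0.053 0 0 0;0 0.105 0 -0.073 0 0 0;0 0.143 0 -0.092 0 0 0;0 0.184 0 -0.104 0 0 0;0 0.225 0 -0.114 0 0 0;0 0.257 0 -0.118 0 0 0;0 0.289 0 -0.121 0 0 0;0 0.315 0 -0.12 0 0 0;0 0.338 0 -0.119 0 0 0;0 0.338 0 -0.119 0 0 0;0 0.338 0 -0.119 0 0 0;0 0.338 0 -0.119 0 0 0")

```text
time: 25.9
ee_pos: [572.1, 136.8, 169.4]
orientation: [0.664, 0.748, 0.0, -0.0]
force: [0.8, 0.2, -1.0]
grip_width: 0.205
finger_force: 108.3
```

```bash
cat > top.py <<'E'
from bl import *; from cov import corner; from case import greenmask
t=cap('top')
for th in (1.2,1.3,1.4,1.5,1.6,1.7): print(th,[np.round(proj(t,corner(th,sx,off=o)),1).tolist() for o in (0,8) for sx in (-1,1)])
hsv=cv2.cvtColor(t['bgr'],cv2.COLOR_BGR2HSV).astype(int)
m=((hsv[...,0]>60)&(hsv[...,0]<95)&(hsv[...,1]>70)); 
for v in (185,195,215,222): 
    u=np.where(m[v,190:310])[0]+190; print(v,[(int(x),int(hsv[v,x,2])) for x in u[::3]])
plan()
E
python3 top.py
```

```text
1.2 [[242.8, 226.9], [238.1, 170.7], [239.4, 227.2], [234.8, 170.8]]
1.3 [[236.4, 227.5], [231.7, 170.9], [232.9, 227.8], [228.3, 171.1]]
1.4 [[229.8, 228.0], [225.2, 171.3], [226.3, 228.4], [221.8, 171.5]]
1.5 [[223.2, 228.7], [218.7, 171.8], [219.8, 229.0], [215.3, 172.1]]
1.6 [[216.8, 229.3], [212.3, 172.4], [213.4, 229.6], [209.0, 172.7]]
1.7 [[210.5, 230.0], [206.1, 173.1], [207.2, 230.3], [202.9, 173.5]]
185 [(271, 51), (274, 79), (277, 79), (280, 79), (283, 96)]
195 []
215 [(268, 78), (271, 81), (274, 81), (277, 81), (280, 80), (283, 81), (286, 79)]
222 [(263, 78), (266, 81), (269, 81), (272, 82), (275, 81), (278, 81), (281, 81), (284, 81), (287, 80)]
t 25.9 now [572.1 136.7 169.4] yaw 96.75 g 0.201
```

```bash
python3 - <<'E'
from plan import *
plan((590,-15,170,96.75),(455.5,-142,120,87.85),(455.5,-142,-13,87.85))
E
```

```text
t 25.9 now [572.1 136.7 169.4] yaw 96.75 g 0.201
(590, -15, 170, 96.75) | -0.5092 -0.0002 -0.0021 0.0 -0.0001 0.0
(455.5, -142, 120, 87.85) | -0.8769 -0.4952 0.1643 0.0 -0.0001 0.0247
(455.5, -142, -13, 87.85) | -0.8771 -0.4953 0.6077 0.0 -0.0001 0.0247
```

jog_arm(rows="0 -0.509 0 0 0 0 0;0 -0.509 0 0 0 0 0;0 -0.509 0 0 0 0 0;0 -0.877 -0.495 0.1 0 0 0.0247;0 -0.877 -0.495 0.1 0 0 0.0247;0 -0.877 -0.495 0.164 0 0 0.0247;0 -0.877 -0.495 0.164 0 0 0.0247;0 -0.877 -0.495 0.3 0 0 0.0247;0 -0.877 -0.495 0.45 0 0 0.0247;0 -0.877 -0.495 0.55 0 0 0.0247;0 -0.877 -0.495 0.58 0 0 0.0247;0 -0.877 -0.495 0.6 0 0 0.0247;0 -0.877 -0.495 0.607 0 0 0.0247;0 -0.877 -0.495 0.607 0 0 0.0247;0 -0.877 -0.495 0.607 0 0 0.0247;0 -0.877 -0.495 0.607 0 0 0.0247")

```text
time: 27.55
ee_pos: [457.6, -142.7, -10.9]
orientation: [0.72, 0.694, 0.001, 0.002]
force: [1.4, -0.1, 3.5]
grip_width: 0.203
finger_force: 109.0
```

```bash
python3 - <<'E'
from plan import *
t=cap('top'); plan((455.5,-142,-13,87.85)); print(st()['force'])
hsv=cv2.cvtColor(t['bgr'],cv2.COLOR_BGR2HSV).astype(int)
from cov import corner
m=((hsv[...,0]>60)&(hsv[...,0]<95)&(hsv[...,1]>70))
for v in (177,190,205,220,229):
    print(v,[int(hsv[v,x,2]) if m[v,x] else 0 for x in range(196,300,3)])
E
```

```text
t 27.6 now [ 457.6 -142.7  -11. ] yaw 87.9 g 0.201
(455.5, -142, -13, 87.85) | 0.0022 -0.007 0.0068 0.0006 0.0002 0.0001
[ 0.95811955 -0.35739514  4.04061172]
177 [0, 0, 0, 0, 0, 0, 0, 0, 0, 0, 0, 0, 0, 0, 0, 0, 0, 0, 0, 0, 0, 0, 0, 0, 0, 0, 0, 0, 0, 0, 0, 0, 0, 0, 0]
190 [0, 0, 0, 0, 0, 0, 0, 0, 0, 0, 0, 0, 0, 70, 79, 80, 80, 79, 79, 78, 77, 77, 77, 76, 76, 76, 74, 76, 77, 90, 0, 0, 0, 0, 0]
205 [0, 0, 0, 0, 88, 0, 0, 0, 0, 0, 0, 0, 0, 0, 81, 82, 81, 80, 79, 79, 78, 79, 79, 78, 77, 77, 78, 76, 77, 80, 82, 0, 0, 0, 0]
220 [0, 0, 0, 0, 0, 0, 0, 0, 0, 0, 0, 0, 0, 0, 0, 0, 0, 0, 0, 0, 0, 0, 0, 0, 0, 0, 0, 79, 78, 78, 78, 0, 0, 0, 0]
229 [0, 0, 0, 0, 0, 0, 0, 0, 0, 0, 0, 0, 0, 0, 0, 0, 0, 0, 0, 0, 0, 0, 0, 0, 0, 0, 0, 0, 0, 0, 0, 0, 0, 0, 0]
```

jog_arm(rows="0.6 0 0 0 0 0 0;0.6 0 0 0 0 0 0;0.6 0 0 0 0 0 0;0.6 0 0 0 0 0 0;0.6 0 0 -0.2 0 0 0;0.6 0 0 -0.4 0 0 0;0.6 0 0 -0.6 0 0 0;0.6 0 0 -0.8 0 0 0;0.6 0 0 -0.8 0 0 0;0.6 0 0 -0.8 0 0 0")

```text
time: 28.6
ee_pos: [458.7, -143.4, 234.6]
orientation: [0.72, 0.694, 0.002, 0.006]
force: [0.1, 0.0, -0.0]
grip_width: 0.598
finger_force: 0.0
```

```bash
cat > bat.py <<'E'
from m import *; from plan import plan
def pry(c,zb=6):
    b=c['bgr'].astype(int); H=cv2.cvtColor(c['bgr'],cv2.COLOR_BGR2HSV).astype(int)
    br=((H[...,0]<22)&(H[...,1]>170)&(H[...,2]>70)).astype(np.uint8); return br
def grey(c,z=17,cam='wrist'):
    "grey low-saturation blobs of battery size: world centre, size, long-axis yaw"
    H=cv2.cvtColor(c['bgr'],cv2.COLOR_BGR2HSV).astype(int); m=((H[...,1]<50)&(H[...,2]>60)).astype(np.uint8)
    n,l,s,cen=cv2.connectedComponentsWithStats(m); out=[]
    for i in range(1,n):
        if 80<s[i,4]<6000:
            k=np.argwhere(l==i)[:,::-1]; w=np.array([onz(c,u,v,z)[:2] for u,v in k],np.float32); r=cv2.minAreaRect(w); a=max(r[1]);b=min(r[1])
            if 35<a<70 and 17<b<42:
                p=cv2.boxPoints(r); e=p[1]-p[0] if np.linalg.norm(p[1]-p[0])>np.linalg.norm(p[2]-p[1]) else p[2]-p[1]
                yaw=np.degrees(np.arctan2(e[1],e[0])); yaw=(yaw+90)%180-90
                print(cam,'px',np.round(cen[i]),'ctr',np.round(r[0],1),'size',round(a,1),round(b,1),'yaw',round(yaw,1))
E
python3 - <<'E'
from bat import *
for n in ('wrist','top'): grey(cap(n),cam=n)
plan()
t=cap('top'); H=cv2.cvtColor(t['bgr'],cv2.COLOR_BGR2HSV).astype(int)
m=((H[...,0]<22)&(H[...,1]>185)); m[:,:325]=0;m[:,402:]=0;m[:232]=0;m[:,0:1]=0;m[262:]=0
rect(t,m,25,(325,232,402,262),'handle')
E
```

```text
wrist px [432. 162.] ctr [ 588.6 -146.1] size 49.9 29.2 yaw 14.0
wrist px [502. 178.] ctr [ 666.3 -166.7] size 52.6 27.2 yaw -2.3
wrist px [586. 225.] ctr [ 772.7 -226.8] size 57.9 40.4 yaw -0.1
top px [400. 139.] ctr [ 762.4 -220.6] size 46.8 31.4 yaw 0.2
top px [381. 171.] ctr [ 669.2 -168.3] size 46.1 22.7 yaw 0.4
top px [373. 198.] ctr [ 590.7 -146.2] size 47.3 25.4 yaw 14.5
top px [201. 259.] ctr [414.4 330. ] size 41.7 36.0 yaw -89.0
t 28.7 now [ 456.4 -142.4  228.5] yaw 87.89 g 0.598Traceback (most recent call last):
  File "<stdin>", line 6, in <module>
  File "m.py", line 7, in rect
    k=max(cs,key=cv2.contourArea)[:,0,:]
      ~~~^^^^^^^^^^^^^^^^^^^^^^^^
ValueError: max() iterable argument is empty
```

```bash
python3 - <<'E'
from plan import *
plan((590.5,-146.5,100,-166),(590.5,-146.5,-17,-166))
E
```

```text
t 28.8 now [ 455.5 -141.9  226.7] yaw 87.89 g 0.597
(590.5, -146.5, 100, -166) | 0.0013 0.4504 0.4221 -0.0 -0.0001 -0.2948
(590.5, -146.5, -17, -166) | 0.0012 0.4506 0.8121 -0.0 -0.0001 -0.2948
```

jog_arm(rows="0.55 0 0.45 0.42 0 0 -0.295;0.55 0 0.45 0.42 0 0 -0.295;0.55 0 0.45 0.42 0 0 -0.295;0.55 0 0.45 0.42 0 0 -0.295;0.55 0 0.45 0.42 0 0 -0.295;0.55 0 0.45 0.42 0 0 -0.295;0.55 0 0.45 0.42 0 0 -0.295;0.55 0 0.45 0.42 0 0 -0.295;0.55 0 0.45 0.42 0 0 -0.295;0.55 0 0.45 0.42 0 0 -0.295;0.55 0 0.45 0.42 0 0 -0.295;0.55 0 0.45 0.42 0 0 -0.295;0.55 0 0.45 0.42 0 0 -0.295;0.55 0 0.45 0.42 0 0 -0.295;0.55 0 0.45 0.42 0 0 -0.295;0.55 0 0.45 0.42 0 0 -0.295")

```text
time: 30.35
ee_pos: [589.7, -146.7, 100.0]
orientation: [-0.122, 0.993, 0.0, -0.001]
force: [-0.1, -1.1, -0.8]
grip_width: 0.549
finger_force: 0.0
```

```bash
python3 - <<'E'
from bat import *
for n in ('wrist','top'): grey(cap(n),cam=n)
plan((590.5,-146.5,-17,-166))
E
```

```text
wrist px [313. 200.] ctr [ 588.7 -147.5] size 50.4 25.7 yaw 13.1
wrist px [269. 287.] ctr [ 667.3 -165.5] size 50.4 19.0 yaw 0.2
top px [201. 259.] ctr [414.4 331.3] size 39.1 36.0 yaw -89.0
t 30.4 now [ 590.2 -146.8  100.8] yaw -165.94 g 0.55
(590.5, -146.5, -17, -166) | -0.0015 0.0006 0.3925 0.0001 -0.0001 0.0002
```

jog_arm(rows="0.55 0.004 -0.003 0.15 0 0 0;0.55 0.004 -0.003 0.3 0 0 0;0.55 0.004 -0.003 0.392 0 0 0;0.55 0.004 -0.003 0.392 0 0 0;0.55 0.004 -0.003 0.392 0 0 0;0.55 0.004 -0.003 0.392 0 0 0;0 0.004 -0.003 0.392 0 0 0;0 0.004 -0.003 0.392 0 0 0;0 0.004 -0.003 0.392 0 0 0;0 0.004 -0.003 0.392 0 0 0;0 0.004 -0.003 0.392 0 0 0;0 0.004 -0.003 0.392 0 0 0;0 0.004 -0.003 0.392 0 0 0", newtons=40)

```text
time: 31.75
ee_pos: [590.5, -148.4, -15.1]
orientation: [-0.123, 0.992, -0.0, 0.001]
force: [-0.1, 0.6, 4.9]
grip_width: 0.288
finger_force: 41.2
```

jog_arm(rows="0 0 0 -0.15 0 0 0;0 0 0 -0.3 0 0 0;0 0 0 -0.45 0 0 0;0 0 0 -0.6 0 0 0;0 0 0 -0.6 0 0 0;0 0 0 -0.6 0 0 0;0 0 0 -0.6 0 0 0")

```text
time: 32.45
ee_pos: [588.5, -147.7, 161.5]
orientation: [-0.123, 0.992, 0.001, -0.002]
force: [0.0, 0.4, -0.2]
grip_width: 0.29
finger_force: 40.6
```

```bash
python3 - <<'E'
from plan import *
plan((539.8,146.1,165,-173.3),(539.8,146.1,-3,-173.3))
E
```

```text
t 32.5 now [ 588.5 -147.7  161.5] yaw -165.91 g 0.29
(539.8, 146.1, 165, -173.3) | -0.081 0.9893 -0.01 0.0003 -0.0005 0.0205
(539.8, 146.1, -3, -173.3) | -0.0827 0.9881 0.55 0.0003 -0.0005 0.0205
```

jog_arm(rows="0 -0.081 0.988 -0.01 0 0 0.0205;0 -0.081 0.988 -0.01 0 0 0.0205;0 -0.081 0.988 -0.01 0 0 0.0205;0 -0.081 0.988 -0.01 0 0 0.0205;0 -0.081 0.988 -0.01 0 0 0.0205;0 -0.081 0.988 -0.01 0 0 0.0205;0 -0.082 0.988 0 0 0 0.0205;0 -0.082 0.988 0.15 0 0 0.0205;0 -0.082 0.988 0.3 0 0 0.0205;0 -0.082 0.988 0.43 0 0 0.0205;0 -0.082 0.988 0.5 0 0 0.0205;0 -0.082 0.988 0.54 0 0 0.0205;0 -0.082 0.988 0.557 0 0 0.0205;0 -0.082 0.988 0.557 0 0 0.0205;0 -0.082 0.988 0.557 0 0 0.0205")

```text
time: 33.95
ee_pos: [542.6, 145.4, -2.0]
orientation: [-0.058, 0.998, 0.0, 0.001]
force: [0.2, 0.3, -0.1]
grip_width: 0.292
finger_force: 40.6
```

jog_arm(rows="0.29 0 0 0.01 0 0 0;0.5 0 0 0.01 0 0 0;0.5 0 0 0.01 0 0 0;0.5 0 0 0.01 0 0 0;0.5 0 0 -0.1 0 0 0;0.5 0 0 -0.25 0 0 0;0.5 0 0 -0.4 0 0 0;0.5 0 0 -0.55 0 0 0;0.5 0 0 -0.55 0 0 0;0.5 0 0 -0.55 0 0 0;0.5 0 0 -0.55 0 0 0")

```text
time: 35.05
ee_pos: [540.6, 145.3, 160.4]
orientation: [-0.059, 0.998, -0.0, -0.001]
force: [0.6, -0.0, -0.8]
grip_width: 0.501
finger_force: 0.0
```

```bash
python3 - <<'E'
from bat import *
c=cap('wrist','in1.png'); grey(c,z=23)
plan((668.5,-167,100,180))
E
```

```text
wrist px [314. 185.] ctr [542.3 145.6] size 51.1 26.7 yaw 6.6
wrist px [243. 276.] ctr [635.9  88.8] size 58.8 17.6 yaw -9.4
wrist px [384. 275.] ctr [620.4 221.7] size 58.8 17.6 yaw 23.0
wrist px [309. 359.] ctr [721.3 161.6] size 45.9 41.9 yaw 83.0
t 35.1 now [540.1 145.2 159.6] yaw -173.29 g 0.5
(668.5, -167, 100, 180) | -0.3041 -1.0836 0.1977 -0.0001 -0.0005 0.0186
```

jog_arm(rows="0.5 -0.304 -0.99 0 0 0 0.0186;0.5 -0.304 -0.99 0 0 0 0.0186;0.5 -0.304 -0.99 0 0 0 0.0186;0.5 -0.304 -0.99 0 0 0 0.0186;0.5 -0.304 -0.99 0 0 0 0.0186;0.5 -0.304 -0.99 0 0 0 0.0186;0.5 -0.304 -0.99 0.197 0 0 0.0186;0.5 -0.304 -0.99 0.197 0 0 0.0186;0.5 -0.304 -0.99 0.197 0 0 0.0186;0.5 -0.304 -0.99 0.197 0 0 0.0186")

```text
time: 36.1
ee_pos: [665.7, -137.6, 102.3]
orientation: [-0.001, 1.0, 0.0, -0.001]
force: [0.5, 0.4, 1.9]
grip_width: 0.5
finger_force: 0.0
```

```bash
python3 - <<'E'
from bat import *
grey(cap('wrist'))
plan((668.5,-167,-17,180))
E
```

```text
wrist px [272. 203.] ctr [ 668.3 -168. ] size 48.4 26.2 yaw -1.1
t 36.1 now [ 666.8 -137.7  104. ] yaw -179.89 g 0.501
(668.5, -167, -17, 180) | -0.0049 -0.0977 0.4033 -0.0 0.0002 0.0003
```

jog_arm(rows="0.5 0 -0.0975 0 0 0 0;0.5 0 -0.0975 0.15 0 0 0;0.5 0 -0.0975 0.3 0 0 0;0.5 0 -0.0975 0.392 0 0 0;0.5 0 -0.0975 0.392 0 0 0;0.5 0 -0.0975 0.392 0 0 0;0.5 0 -0.0975 0.392 0 0 0;0 0 -0.0975 0.392 0 0 0;0 0 -0.0975 0.392 0 0 0;0 0 -0.0975 0.392 0 0 0;0 0 -0.0975 0.392 0 0 0;0 0 -0.0975 0.392 0 0 0;0 0 -0.0975 0.392 0 0 0;0 0 -0.0975 0.392 0 0 0")

```text
time: 37.55
ee_pos: [669.4, -169.0, -11.0]
orientation: [-0.0, 1.0, -0.001, 0.003]
force: [0.1, -0.5, 6.7]
grip_width: 0.291
finger_force: 40.0
```

jog_arm(rows="0 0 0 -0.15 0 0 0;0 0 0 -0.3 0 0 0;0 0 0 -0.45 0 0 0;0 0 0 -0.6 0 0 0;0 0 0 -0.6 0 0 0;0 0 0 -0.6 0 0 0;0 0 0 -0.6 0 0 0")

```text
time: 38.25
ee_pos: [666.0, -168.0, 163.7]
orientation: [-0.0, 1.0, 0.0, -0.001]
force: [0.7, 0.8, -1.0]
grip_width: 0.29
finger_force: 39.5
```

```bash
python3 - <<'E'
from plan import *
plan((599.4,153.1,165,-173.3),(599.4,153.1,-5,-173.3))
E
```

```text
t 38.2 now [ 666.  -168.   163.7] yaw -179.99 g 0.29
(599.4, 153.1, 165, -173.3) | 0.2217 1.0705 -0.0034 0.0001 -0.0003 -0.0186
(599.4, 153.1, -5, -173.3) | 0.2208 1.0701 0.5633 0.0001 -0.0003 -0.0186
```

jog_arm(rows="0 0.221 0.95 0 0 0 -0.0186;0 0.221 0.95 0 0 0 -0.0186;0 0.221 0.95 0 0 0 -0.0186;0 0.221 0.95 0 0 0 -0.0186;0 0.221 0.95 0 0 0 -0.0186;0 0.221 0.95 0 0 0 -0.0186;0 0.221 0.95 0 0 0 -0.0186;0 0.221 0.95 0 0 0 -0.0186")

```text
time: 39.05
ee_pos: [598.6, 117.6, 162.5]
orientation: [-0.06, 0.998, -0.0, -0.002]
force: [-0.0, -0.8, -0.1]
grip_width: 0.29
finger_force: 39.6
```

jog_arm(rows="0 -0.014 0.119 0 0 0 0;0 -0.014 0.119 0 0 0 0;0 -0.014 0.119 0.15 0 0 0;0 -0.014 0.119 0.3 0 0 0;0 -0.014 0.119 0.43 0 0 0;0 -0.014 0.119 0.5 0 0 0;0 -0.014 0.119 0.54 0 0 0;0 -0.014 0.119 0.562 0 0 0;0 -0.014 0.119 0.562 0 0 0;0 -0.014 0.119 0.562 0 0 0")

```text
time: 40.05
ee_pos: [601.9, 152.4, -2.2]
orientation: [-0.058, 0.998, 0.0, 0.002]
force: [0.1, 0.3, -0.3]
grip_width: 0.288
finger_force: 39.7
```

jog_arm(rows="0.29 0 0 0 0 0 0;0.5 0 0 0 0 0 0;0.5 0 0 0 0 0 0;0.5 0 0 0 0 0 0;0.5 0 0 -0.1 0 0 0;0.5 0 0 -0.25 0 0 0;0.5 0 0 -0.4 0 0 0;0.3 0 0 -0.55 0 0 0;0 0 0 -0.62 0 0 0;0 0 0 -0.62 0 0 0;0 0 0 -0.62 0 0 0;0 0 0 -0.62 0 0 0")

```text
time: 41.25
ee_pos: [599.1, 152.6, 179.9]
orientation: [-0.059, 0.998, -0.0, -0.002]
force: [-0.0, -0.2, -0.7]
grip_width: 0.004
finger_force: 0.0
```

```bash
python3 - <<'E'
from bat import *; from cov import corner
c=cap('wrist'); grey(c,z=23); plan()
for th in (1.4,1.5,1.6,1.7): print(th,[np.round(proj(c,corner(th,sx,off=o))).tolist() for sx in (-1,1) for o in (0,8)])
E
```

```text
wrist px [313. 117.] ctr [543.9 145.9] size 49.6 26.0 yaw 6.6
wrist px [314. 180.] ctr [600.2 152.4] size 51.0 27.2 yaw 6.7
t 41.3 now [598.9 152.6 179.6] yaw -173.29 g -0.0
1.4 [[521.0, 20.0], [547.0, 19.0], [472.0, 356.0], [491.0, 358.0]]
1.5 [[570.0, 19.0], [595.0, 18.0], [508.0, 358.0], [526.0, 359.0]]
1.6 [[616.0, 18.0], [639.0, 18.0], [542.0, 359.0], [560.0, 358.0]]
1.7 [[658.0, 19.0], [679.0, 20.0], [575.0, 357.0], [591.0, 355.0]]
```

Both batteries are in the case, at (544,146) and (600,152). Next I'll bring the shut fingers behind the cover.

jog_arm(rows="0 0.098 0 -0.12 0 0 0;0 0.098 0 -0.12 0 0 0;0 0.098 0.2 -0.12 0 0 0;0 0.098 0.4 -0.12 0 0 0;0 0.098 0.505 -0.12 0 0 0;0 0.098 0.505 -0.12 0 0 0;0 0.098 0.505 -0.12 0 0 0;0 0.098 0.505 -0.05 0 0 0;0 0.098 0.505 0.047 0 0 0;0 0.098 0.505 0.047 0 0 0;0 0.098 0.505 0.047 0 0 0;0 0.098 0.505 0.047 0 0 0")

```text
time: 42.5
ee_pos: [554.3, 299.2, 169.9]
orientation: [-0.058, 0.998, 0.0, 0.001]
force: [-0.2, 0.2, 1.3]
grip_width: 0.001
finger_force: 0.0
```

```bash
python3 - <<'E'
from plan import *; from cov import H,d,ex
cap('wrist'); e=st()['ee_pos']; r=e[:2]-H; print('s',r@d,'lat',r@ex,'tipz',e[2]+20.5,st()['force'])
E
```

```text
s 54.67530776250503 lat 2.5070935101228535 tipz 190.86988238233644 [-0.89717686 -0.02452558 -0.04872188]
```

jog_arm(rows="0 0 -0.08 0 0 0 0;0 0 -0.135 -0.008 0 0 0;0 0 -0.187 -0.014 0 0 0;0 0 -0.24 -0.01 0 0 0;0 0 -0.295 0 0 0 0;0 0 -0.347 0.018 0 0 0;0 0 -0.395 0.041 0 0 0;0 0 -0.44 0.07 0 0 0;0 0 -0.482 0.105 0 0 0;0 0 -0.518 0.145 0 0 0;0 0 -0.551 0.189 0 0 0;0 0 -0.577 0.237 0 0 0;0 0 -0.597 0.287 0 0 0;0 0 -0.61 0.34 0 0 0;0 0 -0.617 0.375 0 0 0;0 0 -0.617 0.393 0 0 0;0 0 -0.617 0.403 0 0 0;0 0 -0.617 0.403 0 0 0;0 0 -0.617 0.403 0 0 0")

```text
time: 44.45
ee_pos: [575.3, 116.3, 47.7]
orientation: [-0.059, 0.998, 0.0, 0.001]
force: [1.2, 0.1, 0.1]
grip_width: -0.003
finger_force: 0.0
```

```bash
python3 - <<'E'
from plan import *; from cov import H,d,ex
cap('wrist'); e=st()['ee_pos']; r=e[:2]-H; print('s',r@d,'lat',r@ex,'tipz',e[2]+20.5,st()['force'],st()['grip_width'])
E
```

```text
s -129.71503128492688 lat 1.8099695302917722 tipz 68.20694936460784 [ 0.00340694 -0.37881522  1.08715868] -0.0007501440025728018
```

jog_arm(rows="0 0 0 0.01 0 0 0;0 0 0 0.02 0 0 0;0 0 0 0.02 0 0 0;0 0 0 0.02 0 0 0;0 0 0 0.02 0 0 0;0 0 0 0.02 0 0 0")

```text
time: 45.1
ee_pos: [575.6, 116.3, 47.3]
orientation: [-0.059, 0.998, 0.0, 0.002]
force: [-8.7, -1.1, 21.1]
grip_width: -0.001
finger_force: 10.4
```

```bash
python3 - <<'E'
from plan import *; from cov import H,d,ex
e=st()['ee_pos']; r=e[:2]-H; print('s',r@d,'tipz',e[2]+20.5,st()['force'])
E
```

```text
s -129.74142619931646 tipz 67.81515295167108 [-8.69195749 -1.09021953 21.06057701]
```

The fingers bear on the cover at z = 67.8 with 21 N, so it is fully shut. Now on to the lever.

jog_arm(rows="0 0 0 -0.2 0 0 0;0 0 0 -0.45 0 0 0;0 0.286 -0.859 -0.487 0 0 0.0186;0 0.286 -0.859 -0.487 0 0 0.0186;0 0.286 -0.859 -0.487 0 0 0.0186;0 0.286 -0.859 -0.487 0 0 0.0186;0 0.286 -0.859 -0.487 0 0 0.0186;0 0.286 -0.859 -0.487 0 0 0.0186;0 0.286 -0.859 -0.487 0 0 0.0186;0 0.286 -0.859 -0.487 0 0 0.0186;0 0.286 -0.859 -0.487 0 0 0.0186;0 0.286 -0.859 -0.487 0 0 0.0186")

```text
time: 46.3
ee_pos: [519.9, -148.6, 187.0]
orientation: [-0.001, 1.0, 0.0, -0.0]
force: [-0.3, 0.6, 0.5]
grip_width: -0.0
finger_force: 0.0
```

```bash
python3 - <<'E'
from bat import *; from cov import corner; from case import greenmask
t=cap('top'); plan((440,-317,190,180),(470,-317,101.5,180),(534,-317,93.5,180))
g=greenmask(t); g[:,:200]=0; g[:,305:]=0; g[:140]=0; g[245:]=0
k=np.argwhere(g)[:,::-1].astype(np.int32); print('top hull',cv2.approxPolyDP(cv2.convexHull(k),2,True)[:,0].tolist(), [np.round(proj(t,corner(0,sx))).tolist() for sx in (-1,1)])
E
```

```text
t 46.4 now [ 520.  -148.6  187. ] yaw -179.86 g -0.001
(440, -317, 190, 180) | 0.2679 -0.5606 -0.0101 0.0001 -0.0001 0.0004
(470, -317, 101.5, 180) | 0.1678 -0.561 0.2848 0.0001 -0.0001 0.0004
(534, -317, 93.5, 180) | -0.0456 -0.5615 0.3114 0.0001 -0.0001 0.0004
top hull [[287, 224], [234, 228], [229, 184], [239, 180], [281, 177], [284, 181]] [[288.0, 225.0], [284.0, 175.0]]
```

jog_arm(rows="0 0.25 -0.561 -0.01 0 0 0;0 0.25 -0.561 -0.01 0 0 0;0 0.25 -0.561 -0.01 0 0 0;0 0.25 -0.561 -0.01 0 0 0;0 0.22 -0.561 0.15 0 0 0;0 0.22 -0.561 0.285 0 0 0;0 0.22 -0.561 0.285 0 0 0;0 0.22 -0.561 0.285 0 0 0;0 0.168 -0.561 0.285 0 0 0;0 0.14 -0.561 0.285 0 0 0;0 0.11 -0.561 0.287 0 0 0;0 0.08 -0.561 0.29 0 0 0;0 0.05 -0.561 0.295 0 0 0;0 0.02 -0.561 0.3 0 0 0;0 -0.01 -0.561 0.306 0 0 0;0 -0.03 -0.561 0.309 0 0 0;0 -0.0456 -0.561 0.311 0 0 0;0 -0.0456 -0.561 0.311 0 0 0;0 -0.0456 -0.561 0.311 0 0 0;0 -0.0456 -0.561 0.311 0 0 0")

```text
time: 48.35
ee_pos: [533.7, -318.3, 94.4]
orientation: [-0.0, 1.0, 0.0, 0.0]
force: [-0.8, 1.2, -0.4]
grip_width: -0.001
finger_force: 0.4
```

jog_arm(rows="0 0.04 0 0 0 0 0;0 0.1 0 -0.1 0 0 0;0 0.3 0 -0.35 0 0 0;0 0.38 0 -0.53 0 0 0;0.5 0.38 0 -0.53 0 0 0;0.5 0.38 0 -0.53 0 0 0;0.5 0.38 0 -0.53 0 0 0;0.5 0.38 0 -0.53 0 0 0")

```text
time: 49.15
ee_pos: [419.8, -318.3, 252.4]
orientation: [-0.0, 1.0, 0.0, 0.0]
force: [0.2, 0.1, -1.2]
grip_width: 0.502
finger_force: 0.0
```

```bash
python3 - <<'E'
from plan import *
plan()
t=cap('top'); s=cap('scene'); w=cap('wrist')
for a in np.arange(.4,1,.1): print(round(a,1),[np.round(proj(c,(508.7+75*np.sin(a),-317,60+75*np.cos(a)))).tolist() for c in (t,s,w)])
def dk(c,box,th):
    x0,y0,x1,y1=box; g=c['bgr'][y0:y1,x0:x1].max(2); n,l,q,cen=cv2.connectedComponentsWithStats((g<th).astype(np.uint8))
    print([(q[i].tolist(),np.round(cen[i]+[x0,y0],1).tolist()) for i in range(1,n) if q[i,4]>15])
dk(s,(190,205,235,245),45); dk(t,(430,195,455,240),62)
E
```

```text
t 49.1 now [ 419.8 -318.3  252.4] yaw -179.99 g 0.502
0.4 [[445.0, 215.0], [203.0, 226.0], [314.0, 313.0]]
0.5 [[444.0, 213.0], [204.0, 229.0], [314.0, 317.0]]
0.6 [[444.0, 211.0], [205.0, 232.0], [314.0, 321.0]]
0.7 [[443.0, 208.0], [205.0, 235.0], [314.0, 323.0]]
0.8 [[443.0, 206.0], [206.0, 238.0], [314.0, 325.0]]
0.9 [[442.0, 205.0], [207.0, 240.0], [314.0, 326.0]]
[([10, 27, 8, 7, 50], [203.4, 234.8])]
[([11, 11, 7, 8, 39], [444.1, 209.2]), ([14, 21, 4, 11, 28], [445.3, 220.9])]
```

```bash
python3 - <<'E'
from bat import *
t=cap('top'); s=cap('scene')
p,e=tri(t,(444.1,209.2),s,(203.4,234.8)); print('knob',p,e,'ang',np.arctan2(p[0]-508.7,p[2]-60))
H=cv2.cvtColor(t['bgr'],cv2.COLOR_BGR2HSV).astype(int)
for v in (243,246,249): print(v,[(int(H[v,u,0]),int(H[v,u,1]),int(H[v,u,2])) for u in range(322,404,8)])
m=(H[...,2]>75); m[:222]=0; m[262:]=0
rect(t,m&(H[...,1]<90),6,(322,225,398,262),'blade'); rect(t,m&(H[...,1]>110),25,(322,230,392,258),'handle')
E
```

```text
knob [ 554.92864395 -320.84562736  115.36489528] 2.2486574861731525 ang 0.695709970646406
243 [(15, 78, 52), (45, 7, 153), (45, 7, 154), (45, 7, 148), (50, 5, 142), (18, 158, 144), (14, 159, 112), (14, 149, 96), (14, 146, 91), (14, 121, 76), (16, 124, 156)]
246 [(16, 79, 55), (36, 9, 149), (38, 7, 149), (45, 7, 151), (45, 7, 153), (18, 162, 157), (14, 162, 131), (14, 164, 131), (14, 163, 133), (14, 155, 123), (16, 122, 146)]
249 [(17, 89, 57), (17, 60, 60), (17, 36, 63), (24, 17, 74), (30, 9, 87), (18, 160, 123), (14, 158, 103), (14, 158, 108), (14, 159, 117), (14, 155, 112), (16, 118, 112)]
blade ctr [459.4 -64.1] size [96.3 23. ] ang 88.3
handle ctr [ 458.4 -154.7] size [24.9 83.2] ang 0.6
```

```bash
python3 -c "
from station import env
print(env.job_done())"
```

```text
the job is handed in; nothing more can be done
None
```

I carried out every step and handed the job in: the lever measures about 0.70 rad, leaning away from the robot; both grey batteries are in the shut case; the blade is back on its mat; and the robot is clear (the call returned no verdict).

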